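# Blend the two sorts of ceramic beads

## Robot

A 6-joint arm with a two-finger parallel gripper is mounted at the origin on the work surface. World frame = base frame: x ahead of the robot, y to its left, z up, the work surface at z = 0. Lengths are in m, angles in degrees, forces in N, time in s.
With the tool pointing down it reaches from about 0.3 to 0.75 m from the base axis. Payload 8.5 kg.
Tool frame: the origin (TCP) lies at the very end of the fingers, on their centre line; the grasp point (between the pads) lies 19 mm behind it; z points along the fingers, y is the line along which they close (so a half turn about z gives the same grasp; the last joint's range is limited). The gripper opens to 85 mm and grips with 20 to 120 N. Pads are 22 mm wide; open, the fingers measure 114 mm over their backs; the gripper's body (76 mm by 85 mm) begins 54 mm behind the grasp point. The pads swing forward as they close: fully open they stand 13 mm farther back than shut.
Start: joints at [58.654, 21.807, 74.336, -0, 83.858, -12.336], TCP at [0.179, 0.52, 0.199] pointing down, gripper open.
Joint ranges: [-178.18, 178.18], [-50.72, 133.34], [12.68, 142.11], [-81.47, 261.47], [9.98, 163.14], [-165.26, 165.26]. Speed limits (degrees/s): [136.94, 136.94, 180, 180, 180, 180].

## Interface

Orientations are given as a 3x3 rotation matrix whose columns are the frame's x, y, z axes.
In Python, from rig import env, imaging gives the robot as it stands. The module is installed in compiled form; this text tells all that it offers.
- The arm moves only by the tool arm_command, never from a script. Its arguments are lists of equal length, an entry for each row: "turn": the turn, a rotation vector about the tool's x, y, z in units of 5 degrees (1.0 is 5 degrees), a list of three; "xyz": the shift along the tool's x, y, z in units of 50 mm (1.0 is 50 mm), a list of three; "claw": the finger opening in mm, from 0 to 85.4. A call has 1 to 12 rows; each row shifts and turns the commanded pose from where the row before left it, along the tool's axes as they then stand; what a row does not reach is not made up. A row lasts 1/10 s, in which the tool goes at most 50 mm and 8.59 degrees, less where a joint would pass 70% of its speed; a pose out of reach is approached as far as the arm can. A call is refused whole if a number of a shift passes 1 or a number of a turn 1, either way. A call with a gripper value outside its range is refused whole. The fingers move at their own pace and stop on an object; "squeeze" is the grip in N (left out, the last holds). Time passes only in rows, so rows that do not move let the fingers close. It gives the time, the measured TCP pose, the force, the opening and the grip force at its end, in the units of the state.
- env.observe(): the state, without advancing time (a new reading comes with each control period).
- imaging.get_image(name): name is "side" or "top" or "wrist"; returns (picture, depth): 384x512x3 uint8, blue, green, red; 384x512 float32, m along the optical axis (not along the pixel's ray), 0 where there is no reading.
- imaging.camera_info(name): a dict with "camera_matrix" (3x3 intrinsics, pixels), "rvec" (rotation vector, rad) and "tvec" (3), from world to camera coordinates, as OpenCV has them. Camera axes: x right, y down, z forward; pixel columns grow to the right and rows downward; lengths in m; the calibration is good to about 2 mm. A picture is of the moment at which its call begins: read the wrist's pose just before it. camera_info takes no time and is no camera call; for the wrist camera it gives the pose at the moment of the call.
- env.close_job(): hands the job in; it is judged then, once.
The state is a dict: "time_s": time; "q": joint angles; "qvel": joint speeds; "joint_efforts": joint torques, N m; "position": TCP position; "tool_rot": TCP orientation; "ft_force": force on the tool from outside, world axes, zero at the start; "wrist_torque": the same for the moment, N m; "grip_width": finger opening in m; "gripper_force": force on a finger pad.
Only numpy, scipy, OpenCV 4.12 (cv2) and the standard library are available. Lean on these libraries where they do the work, as an engineer would, in place of code of your own. Each camera call takes 0.05 s, during which the arm holds its last target. There are 200 camera calls.

## Task

Take the stirrer from its fork and stir the beads in the metal bowl with it until yellow and blue have mingled: some of each colour gone over to the other's side, and no longer two separate groups. Keep every bead in the bowl, do not touch the beads with the gripper or press hard on the bowl, then hang the stirrer back upright in the fork by its collar. Leave the jar and the lens tray alone.

Things in the scene. Friction and masses are not known exactly. Their poses are not given: they have to be found in the camera images.
- bowl: Round metal mixing bowl fixed to the bench, straight wall: outer radius 58 mm, inner radius 54 mm, rim 50 mm high, flat inner floor 6 mm above the bench; black rubber foot of radius 62 mm, 4 mm high. Origin: centre of its underside, on the bench; z up. It stands left or right of the robot, at any yaw.
- bowl_diag (a point): Same point as the bowl's origin, with axes turned 45 degrees (+ about z) from the bowl's: only a second pair of directions for judging the mixing.
- stirrer: Upright stirrer, 166 mm long, about 0.14 kg: steel rod, diameter 10 mm, length 110 mm; black collar, diameter 32 mm (110 to 118 mm above the tip); orange round handle, diameter 22 mm (118 to 166 mm above the tip). Origin: the rod's lower end (tip); z along the rod to the handle. Starts hanging upright by its collar in the stand's fork, tip 28 mm above the bench.
- stirrer_collar (a point): On the stirrer's axis at the collar's underside (110 mm from the tip).
- stirrer_grip (a point): On the stirrer's axis in the middle of the orange handle (143 mm from the tip): where to grip it, fingers from above.
- stand: Stand fixed to the bench: white base 120 x 100 x 12 mm, rear post, green level fork on top (138 mm high, nothing higher): two prongs 12 mm wide, 10 mm thick, 18 mm slot between. The slot runs along x, open at the front (x = -31 mm), shut at x = +20 mm. The stirrer slides out to -x after a 10 mm lift, or comes straight up. Origin: on the bench below the fork; z up.
- stand_fork (a point): Hanging place: midway between the prongs, level with their upper side, 138 mm above the bench; axes like the stand's. When the stirrer hangs, its collar's underside is here. Let go off-centre or tilted, it sways for a second or two.
- jar: Bystander: closed amber glass jar with a white cap, 60 mm across, 85 mm high, loose. Origin: centre of its underside.
- lens_tray: Bystander: flat black tray with three glass lenses, 100 x 75 x 17 mm, fixed. Origin: centre of its underside.
- yellow0_center (a point): Centre of one of the six yellow ceramic beads in the bowl: a chunky round tablet of diameter 20 mm, 14 mm high, 14 g, loose; it lies flat at the start and may tip over later. The beads start in one layer, the yellow ones in the half at the bowl's +y, the blue ones in the half at -y.
- yellow1_center (a point): Centre of one of the six yellow ceramic beads in the bowl: a chunky round tablet of diameter 20 mm, 14 mm high, 14 g, loose; it lies flat at the start and may tip over later. The beads start in one layer, the yellow ones in the half at the bowl's +y, the blue ones in the half at -y.
- yellow2_center (a point): Centre of one of the six yellow ceramic beads in the bowl: a chunky round tablet of diameter 20 mm, 14 mm high, 14 g, loose; it lies flat at the start and may tip over later. The beads start in one layer, the yellow ones in the half at the bowl's +y, the blue ones in the half at -y.
- yellow3_center (a point): Centre of one of the six yellow ceramic beads in the bowl: a chunky round tablet of diameter 20 mm, 14 mm high, 14 g, loose; it lies flat at the start and may tip over later. The beads start in one layer, the yellow ones in the half at the bowl's +y, the blue ones in the half at -y.
- yellow4_center (a point): Centre of one of the six yellow ceramic beads in the bowl: a chunky round tablet of diameter 20 mm, 14 mm high, 14 g, loose; it lies flat at the start and may tip over later. The beads start in one layer, the yellow ones in the half at the bowl's +y, the blue ones in the half at -y.
- yellow5_center (a point): Centre of one of the six yellow ceramic beads in the bowl: a chunky round tablet of diameter 20 mm, 14 mm high, 14 g, loose; it lies flat at the start and may tip over later. The beads start in one layer, the yellow ones in the half at the bowl's +y, the blue ones in the half at -y.
- blue0_center (a point): Centre of one of the six blue ceramic beads in the bowl: a chunky round tablet of diameter 20 mm, 14 mm high, 14 g, loose; it lies flat at the start and may tip over later. The beads start in one layer, the yellow ones in the half at the bowl's +y, the blue ones in the half at -y.
- blue1_center (a point): Centre of one of the six blue ceramic beads in the bowl: a chunky round tablet of diameter 20 mm, 14 mm high, 14 g, loose; it lies flat at the start and may tip over later. The beads start in one layer, the yellow ones in the half at the bowl's +y, the blue ones in the half at -y.
- blue2_center (a point): Centre of one of the six blue ceramic beads in the bowl: a chunky round tablet of diameter 20 mm, 14 mm high, 14 g, loose; it lies flat at the start and may tip over later. The beads start in one layer, the yellow ones in the half at the bowl's +y, the blue ones in the half at -y.
- blue3_center (a point): Centre of one of the six blue ceramic beads in the bowl: a chunky round tablet of diameter 20 mm, 14 mm high, 14 g, loose; it lies flat at the start and may tip over later. The beads start in one layer, the yellow ones in the half at the bowl's +y, the blue ones in the half at -y.
- blue4_center (a point): Centre of one of the six blue ceramic beads in the bowl: a chunky round tablet of diameter 20 mm, 14 mm high, 14 g, loose; it lies flat at the start and may tip over later. The beads start in one layer, the yellow ones in the half at the bowl's +y, the blue ones in the half at -y.
- blue5_center (a point): Centre of one of the six blue ceramic beads in the bowl: a chunky round tablet of diameter 20 mm, 14 mm high, 14 g, loose; it lies flat at the start and may tip over later. The beads start in one layer, the yellow ones in the half at the bowl's +y, the blue ones in the half at -y.

How it is judged (in metres and radians):
On the way, in this order (a step that is already met when the one before it is completed fails the run):
1. the stirrer's tip is down among the beads, less than 16 mm above the underside of the bowl (z of stirrer in the frame of bowl below 0.016 m and horizontal distance between stirrer and bowl below 0.052 m), for 0.1 s.
2. the beads are mixed while the stirrer's tip is still among them (all of step 1 and y of any of yellow0_center, yellow1_center, yellow2_center, yellow3_center, yellow4_center, yellow5_center in the frame of bowl below 0 m and y of any of blue0_center, blue1_center, blue2_center, blue3_center, blue4_center, blue5_center in the frame of bowl above 0 m and (x of any of yellow0_center, yellow1_center, yellow2_center, yellow3_center, yellow4_center, yellow5_center in the frame of bowl below -0.01 m or x of any of blue0_center, blue1_center, blue2_center, blue3_center, blue4_center, blue5_center in the frame of bowl above 0.01 m) and (x of any of yellow0_center, yellow1_center, yellow2_center, yellow3_center, yellow4_center, yellow5_center in the frame of bowl above 0.01 m or x of any of blue0_center, blue1_center, blue2_center, blue3_center, blue4_center, blue5_center in the frame of bowl below -0.01 m) and (y of any of yellow0_center, yellow1_center, yellow2_center, yellow3_center, yellow4_center, yellow5_center in the frame of bowl below -0.01 m or y of any of blue0_center, blue1_center, blue2_center, blue3_center, blue4_center, blue5_center in the frame of bowl above 0.01 m) and (y of any of yellow0_center, yellow1_center, yellow2_center, yellow3_center, yellow4_center, yellow5_center in the frame of bowl above 0.01 m or y of any of blue0_center, blue1_center, blue2_center, blue3_center, blue4_center, blue5_center in the frame of bowl below -0.01 m) and (x of any of yellow0_center, yellow1_center, yellow2_center, yellow3_center, yellow4_center, yellow5_center in the frame of bowl_diag below -0.01 m or x of any of blue0_center, blue1_center, blue2_center, blue3_center, blue4_center, blue5_center in the frame of bowl_diag above 0.01 m) and (x of any of yellow0_center, yellow1_center, yellow2_center, yellow3_center, yellow4_center, yellow5_center in the frame of bowl_diag above 0.01 m or x of any of blue0_center, blue1_center, blue2_center, blue3_center, blue4_center, blue5_center in the frame of bowl_diag below -0.01 m) and (y of any of yellow0_center, yellow1_center, yellow2_center, yellow3_center, yellow4_center, yellow5_center in the frame of bowl_diag below -0.01 m or y of any of blue0_center, blue1_center, blue2_center, blue3_center, blue4_center, blue5_center in the frame of bowl_diag above 0.01 m) and (y of any of yellow0_center, yellow1_center, yellow2_center, yellow3_center, yellow4_center, yellow5_center in the frame of bowl_diag above 0.01 m or y of any of blue0_center, blue1_center, blue2_center, blue3_center, blue4_center, blue5_center in the frame of bowl_diag below -0.01 m)), for 0.2 s.
At the end, for the whole second after the job is handed in: A yellow bead at bowl y < 0, a blue one at y > 0; for each of 4 lines through the centre, 45 degrees apart, and either way round, a bead 10 mm on the wrong side; all beads in the bowl; stirrer hung, tilt under 0.12 rad, collar -20 to +18 mm along the slot, 8 mm across, -4 to +5 mm up (y of any of yellow0_center, yellow1_center, yellow2_center, yellow3_center, yellow4_center, yellow5_center in the frame of bowl below 0 m and y of any of blue0_center, blue1_center, blue2_center, blue3_center, blue4_center, blue5_center in the frame of bowl above 0 m and (x of any of yellow0_center, yellow1_center, yellow2_center, yellow3_center, yellow4_center, yellow5_center in the frame of bowl below -0.01 m or x of any of blue0_center, blue1_center, blue2_center, blue3_center, blue4_center, blue5_center in the frame of bowl above 0.01 m) and (x of any of yellow0_center, yellow1_center, yellow2_center, yellow3_center, yellow4_center, yellow5_center in the frame of bowl above 0.01 m or x of any of blue0_center, blue1_center, blue2_center, blue3_center, blue4_center, blue5_center in the frame of bowl below -0.01 m) and (y of any of yellow0_center, yellow1_center, yellow2_center, yellow3_center, yellow4_center, yellow5_center in the frame of bowl below -0.01 m or y of any of blue0_center, blue1_center, blue2_center, blue3_center, blue4_center, blue5_center in the frame of bowl above 0.01 m) and (y of any of yellow0_center, yellow1_center, yellow2_center, yellow3_center, yellow4_center, yellow5_center in the frame of bowl above 0.01 m or y of any of blue0_center, blue1_center, blue2_center, blue3_center, blue4_center, blue5_center in the frame of bowl below -0.01 m) and (x of any of yellow0_center, yellow1_center, yellow2_center, yellow3_center, yellow4_center, yellow5_center in the frame of bowl_diag below -0.01 m or x of any of blue0_center, blue1_center, blue2_center, blue3_center, blue4_center, blue5_center in the frame of bowl_diag above 0.01 m) and (x of any of yellow0_center, yellow1_center, yellow2_center, yellow3_center, yellow4_center, yellow5_center in the frame of bowl_diag above 0.01 m or x of any of blue0_center, blue1_center, blue2_center, blue3_center, blue4_center, blue5_center in the frame of bowl_diag below -0.01 m) and (y of any of yellow0_center, yellow1_center, yellow2_center, yellow3_center, yellow4_center, yellow5_center in the frame of bowl_diag below -0.01 m or y of any of blue0_center, blue1_center, blue2_center, blue3_center, blue4_center, blue5_center in the frame of bowl_diag above 0.01 m) and (y of any of yellow0_center, yellow1_center, yellow2_center, yellow3_center, yellow4_center, yellow5_center in the frame of bowl_diag above 0.01 m or y of any of blue0_center, blue1_center, blue2_center, blue3_center, blue4_center, blue5_center in the frame of bowl_diag below -0.01 m) and x of stirrer_collar in the frame of stand_fork between -0.02 and 0.018 m and y of stirrer_collar in the frame of stand_fork between -0.008 and 0.008 m and z of stirrer_collar in the frame of stand_fork between -0.004 and 0.005 m and angle between stirrer's own z axis and vertical below 0.12 rad and horizontal distance between each of yellow0_center, yellow1_center, yellow2_center, yellow3_center, yellow4_center, yellow5_center, blue0_center, blue1_center, blue2_center, blue3_center, blue4_center, blue5_center and bowl below 0.056 m and height (world z) of each of yellow0_center, yellow1_center, yellow2_center, yellow3_center, yellow4_center, yellow5_center, blue0_center, blue1_center, blue2_center, blue3_center, blue4_center, blue5_center below 0.05 m); the robot touches nothing.
It fails at once if a bead leaves the bowl (horizontal distance between any of yellow0_center, yellow1_center, yellow2_center, yellow3_center, yellow4_center, yellow5_center, blue0_center, blue1_center, blue2_center, blue3_center, blue4_center, blue5_center and bowl above 0.059 m).
It fails at once if the gripper touches the beads (over 0.5 N) (contact force between any of yellow0, yellow1, yellow2, yellow3, yellow4, yellow5, blue0, blue1, blue2, blue3, blue4, blue5 and the fingers above 0.5 N or contact force between any of yellow0, yellow1, yellow2, yellow3, yellow4, yellow5, blue0, blue1, blue2, blue3, blue4, blue5 and the arm above 0.5 N).
It fails at once if the bowl is pressed hard (over 30 N) by the stirrer or touched hard by the robot (contact force between bowl and stirrer above 30 N or contact force between bowl and the arm above 30 N or contact force between bowl and the fingers above 30 N).
It fails at once if the jar is pushed more than 15 mm or tipped (distance of jar from where it was at the start of the episode above 0.015 m or angle between jar's own z axis and vertical above 0.3 rad).
It fails at once if the lens tray is touched (over 3 N) (contact force between lens_tray and the arm above 3 N or contact force between lens_tray and the fingers above 3 N or contact force between lens_tray and stirrer above 3 N).
It also fails if it takes over 72 s, if anything falls off the work surface, if the arm or the gripper's body presses on something with over 40 N, if the wrist force passes 120 N, or if a joint passes its speed limit or range.

## Working session

There is one attempt and no reset: what is moved stays moved. The work goes in short steps, Python scripts to look and compute and a tool call to move; the robot and the scene stay as the last step left them, time stands still between calls to the robot, and variables do not carry over. Pictures are saved under pics/ and viewed, at most 10 in all, crops included, and the job is handed in when it is done.

Besides the shell and the picture viewer there is one more tool, called after ">>>" as name(argument=value, ...), one argument or row to a line, values as JSON. arm_command: Moves the arm, as the interface text tells. Its arguments: {"type":"object","properties":{"turn":{"type":"array"},"xyz":{"type":"array"},"claw":{"type":"array"},"squeeze":{"type":"number"}},"required":["turn","xyz","claw"]}

```bash
mkdir -p pics
python3 - <<'E'
from rig import env, imaging
import cv2, numpy as np
s=env.observe(); print(s['time_s'],s['position'],np.round(s['tool_rot'],3).tolist(),s['grip_width'])
ims=[]
for n in ['side','top']:
    im,d=imaging.get_image(n); ims.append(im); np.savez(f'{n}0.npz',im=im,d=d)
    i=imaging.camera_info(n); print(n,{k:np.round(np.array(v),3).tolist() for k,v in i.items()})
    cv2.imwrite(f'pics/{n}0.png',im)
E
```

```text
0.0 [0.17896936 0.51970617 0.1983136 ] [[-0.945, 0.326, -0.001], [0.326, 0.945, -0.001], [0.0, -0.001, -1.0]] 0.08515146255983101
side {'camera_matrix': [[394.587, 0.0, 253.969], [0.0, 394.587, 187.964], [0.0, 0.0, 1.0]], 'rvec': [2.383, -0.518, 0.184], 'tvec': [-0.513, 0.238, 0.788]}
top {'camera_matrix': [[458.518, 0.0, 260.584], [0.0, 458.518, 187.973], [0.0, 0.0, 1.0]], 'rvec': [2.015, -2.189, 0.244], 'tvec': [0.011, 0.563, 0.97]}
```

View pics/side0.png

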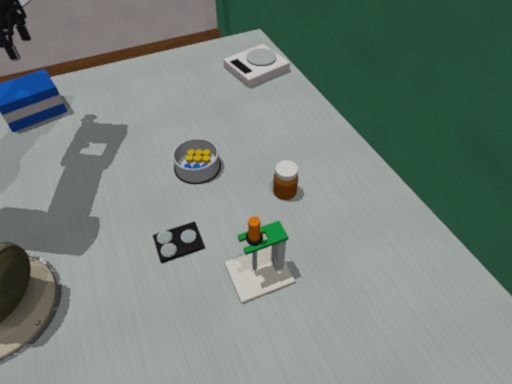

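View pics/top0.png

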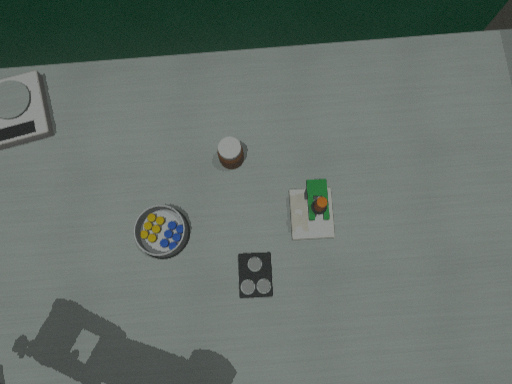

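Side view: orange handle at (254,229) in the green fork, bowl at (197,160), jar at (286,180), tray at (179,241). Top view: bowl at (162,231) with yellow beads on its left and blue on its right; stirrer at (320,203), with the fork open downwards (towards the robot). Now I'll measure these.

```bash
cat > h.py <<'E'
import cv2, numpy as np
from rig import env, imaging
def cam(n):
    i=imaging.camera_info(n); R=cv2.Rodrigues(np.array(i['rvec'],float))[0]
    return np.array(i['camera_matrix']),R,np.array(i['tvec'],float).ravel()
def ray(c,uv,z):
    K,R,t=c; C=-R.T@t; d=R.T@np.linalg.solve(K,[uv[0],uv[1],1]); return C+d*(z-C[2])/d[2]
def cloud(c,d):
    K,R,t=c; v,u=np.indices(d.shape); P=np.stack([(u-K[0,2])/K[0,0]*d,(v-K[1,2])/K[1,1]*d,d],-1)
    return (P-t)@R
def mask(im,col):
    h=cv2.cvtColor(im,cv2.COLOR_BGR2HSV); lo,hi={'yellow':((20,150,90),(33,255,255)),'blue':((105,150,80),(125,255,255)),
      'orange':((5,180,120),(16,255,255)),'green':((50,180,60),(75,255,255))}[col]
    return cv2.inRange(h,lo,hi)
def fitc(P):
    A=np.c_[2*P[:,:2],np.ones(len(P))]; s=np.linalg.lstsq(A,(P[:,:2]**2).sum(1),rcond=None)[0]
    return s[:2],np.sqrt(s[2]+s[:2]@s[:2])
E
python3 - <<'E'
from h import *
for n in ['top','side']:
    z=np.load(n+'0.npz'); im,d=z['im'],z['d']; c=cam(n); P=cloud(c,d)
    ok=d>0
    for col,zr in [('orange',(.15,.21)),('green',(.125,.15)),('yellow',(.012,.03)),('blue',(.012,.03))]:
        m=(mask(im,col)>0)&ok&(P[...,2]>zr[0])&(P[...,2]<zr[1])&(P[...,0]<.9)
        Q=P[m]
        if len(Q)<5: print(n,col,len(Q)); continue
        print(n,col,len(Q),'mean',Q.mean(0).round(4),'zmax',np.percentile(Q[:,2],95).round(4))
        if col=='orange':
            T=Q[Q[:,2]>np.percentile(Q[:,2],95)-.006]; print('  top',len(T),T.mean(0).round(4),'mid-extents',((T.max(0)+T.min(0))/2).round(4),np.ptp(T,axis=0).round(4))
        if col=='green':
            T=Q[Q[:,2]>.133]; r=cv2.minAreaRect((T[:,:2]*1000).astype(np.float32)); print('  rect',r)
    # bowl rim
    b=np.array([ray(c,(162,231) if n=='top' else (197,150),.05)[:2]]).ravel()
    m=ok&(np.hypot(P[...,0]-b[0],P[...,1]-b[1])<.08)&(np.abs(P[...,2]-.05)<.005); Q=P[m]; print(n,'rim',len(Q),fitc(Q),Q[:,2].mean())
    # white base
    h=cv2.cvtColor(im,cv2.COLOR_BGR2HSV)
    m=ok&(np.abs(P[...,2]-.012)<.004)&(h[...,2]>190)&(h[...,1]<50)&(np.hypot(P[...,0]-.6,P[...,1]+.06)<.25)
    Q=P[m]; 
    if len(Q)>50: print(n,'base',len(Q),cv2.minAreaRect((Q[:,:2]*1000).astype(np.float32)))
    for nm,uv,zz in [('jar',(230,146),.085),('tray',(255,275),.017),('fork',(317,200),.138)]:
        if n=='top': print(nm,ray(c,uv,zz).round(3))
z=np.load('top0.npz')['im']
a=cv2.resize(z[195:265,125:200],None,fx=7,fy=7,interpolation=cv2.INTER_CUBIC); b=cv2.resize(z[170:250,280:345],None,fx=6.125,fy=6.125,interpolation=cv2.INTER_CUBIC)
b=b[:490]; cv2.imwrite('pics/crop0.png',np.hstack([a,b])[:, :800]); print(a.shape,b.shape)
E
```

```text
top orange 71 mean [ 0.4953 -0.15    0.1931] zmax 0.1953
  top 71 [ 0.4953 -0.15    0.1931] mid-extents [ 0.4954 -0.1498  0.1933] [0.0184 0.0182 0.0076]
top green 0
top yellow 301 mean [0.5007 0.2228 0.0186] zmax 0.022
top blue 253 mean [0.4789 0.1764 0.019 ] zmax 0.0222
top rim 305 (array([0.49047455, 0.19959391]), np.float64(0.055627589065112705)) 0.04878588027450467
jar [0.66  0.026 0.085]
tray [ 0.373 -0.007  0.017]
fork [ 0.51  -0.149  0.138]
side orange 40 mean [ 0.4969 -0.1519  0.194 ] zmax 0.1967
  top 36 [ 0.4969 -0.1513  0.1944] mid-extents [ 0.4954 -0.1503  0.1941] [0.0191 0.0188 0.0063]
side green 539 mean [ 0.521  -0.1554  0.1388] zmax 0.141
  rect ((512.7135009765625, -151.1448211669922), (39.82809066772461, 83.4771728515625), 88.02916717529297)
side yellow 232 mean [0.5013 0.2204 0.0204] zmax 0.0235
side blue 376 mean [0.1757 0.5189 0.0211] zmax 0.0291
side rim 310 (array([0.48948636, 0.20058967]), np.float64(0.05568592460838821)) 0.049892978570364316
side base 852 ((505.7075500488281, -151.132080078125), (93.47538757324219, 115.42330169677734), 87.25114440917969)
(490, 525, 3) (490, 398, 3)
```

View pics/crop0.png

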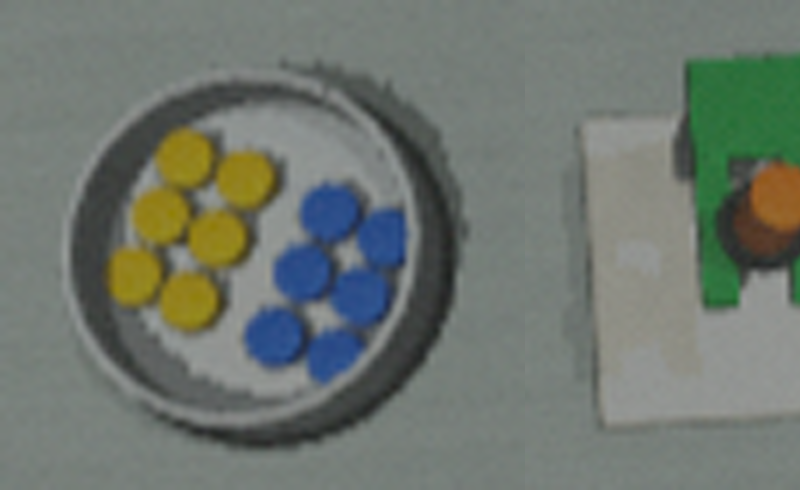

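The crop shows 6 yellow beads upper-left and 6 blue lower-right, flat, with the stirrer between the prongs. Bowl at (0.490, 0.200), rim z 0.049. Bowl +y points at about 65° in the world frame. Stirrer axis at (0.495, -0.150), top z 0.194, as it should be. I'll first turn the tool so that its x = -X, y = +Y and z = -Z.

>>> arm_command(
  turn=[
    [0, 0, -0.95],
    [0, 0, -0.95],
    [0, 0, -0.95],
    [0, 0, -0.95],
    [0, 0, 0],
    [0, 0, 0],
    [0, 0, 0],
    [0, 0, 0],
    [0, 0, 0],
    [0, 0, 0],
    [0, 0, 0],
    [0, 0, 0],
  ],
  xyz=[
    [0, 0, 0],
    [0, 0, 0],
    [0, 0, 0],
    [0, 0, 0],
    [0, 0, -0.8],
    [-0.35, -0.75, 0],
    [-0.35, -0.75, 0],
    [-0.35, -0.75, 0],
    [-0.35, -0.75, 0],
    [-0.35, -0.75, 0],
    [-0.35, -0.75, 0],
    [-0.35, -0.75, 0],
  ],
  claw=[45, 45, 45, 45, 45, 45, 45, 45, 45, 45, 45, 45],
)

```text
time_s: 1.3
position: [0.3017, 0.2559, 0.2388]
tool_rot: [[-1.0, -0.0, -0.0], [-0.0, 1.0, -0.0], [0.0, -0.0, -1.0]]
ft_force: [0.1, 0.8, 0.1]
grip_width: 0.0452
gripper_force: 0.0
```

>>> arm_command(
  turn=[
    [0, 0, 0],
    [0, 0, 0],
    [0, 0, 0],
    [0, 0, 0],
    [0, 0, 0],
    [0, 0, 0],
    [0, 0, 0],
    [0, 0, 0],
    [0, 0, 0],
    [0, 0, 0],
    [0, 0, 0],
    [0, 0, 0],
  ],
  xyz=[
    [-0.35, -0.75, 0],
    [-0.35, -0.75, 0],
    [-0.35, -0.75, 0],
    [-0.35, -0.75, 0],
    [-0.35, -0.75, 0],
    [-0.35, -0.75, 0],
    [-0.35, -0.75, 0],
    [-0.35, -0.75, 0],
    [-0.35, -0.75, 0],
    [-0.35, -0.75, 0],
    [0, 0, 0],
    [0, 0, 0],
  ],
  claw=[45, 45, 45, 45, 45, 45, 45, 45, 45, 45, 45, 45],
)

```text
time_s: 2.5
position: [0.4763, -0.118, 0.2383]
tool_rot: [[-1.0, 0.002, -0.001], [0.002, 1.0, 0.001], [0.001, 0.001, -1.0]]
ft_force: [-0.2, 0.4, 0.5]
grip_width: 0.0447
gripper_force: 0.0
```

>>> arm_command(
  turn=[
    [0, 0, 0],
    [0, 0, 0],
    [0, 0, 0],
    [0, 0, 0],
    [0, 0, 0],
    [0, 0, 0],
    [0, 0, 0],
  ],
  xyz=[
    [-0.38, -0.64, 0],
    [0, 0, 0],
    [0, 0, 0.4],
    [0, 0, 0.4],
    [0, 0, 0.4],
    [0, 0, 0.4],
    [0, 0, 0.08],
  ],
  claw=[45, 45, 45, 45, 45, 45, 45],
)

```text
time_s: 3.2
position: [0.4942, -0.1477, 0.1533]
tool_rot: [[-1.0, -0.001, -0.003], [-0.001, 1.0, 0.002], [0.003, 0.002, -1.0]]
ft_force: [-0.2, 0.4, 0.3]
grip_width: 0.0454
gripper_force: 0.0
```

>>> arm_command(
  turn=[
    [0, 0, 0],
    [0, 0, 0],
    [0, 0, 0],
    [0, 0, 0],
    [0, 0, 0],
    [0, 0, 0],
    [0, 0, 0],
    [0, 0, 0],
  ],
  xyz=[
    [0, 0, 0],
    [0, 0, 0],
    [0, 0, 0],
    [0, 0, 0],
    [0, 0, 0],
    [0, 0, 0],
    [0, 0, 0],
    [0, 0, 0],
  ],
  claw=[36, 30, 26, 15, 15, 15, 15, 15],
  squeeze=70,
)

```text
time_s: 4.0
position: [0.4961, -0.1499, 0.1561]
tool_rot: [[-1.0, 0.0, 0.002], [0.0, 1.0, -0.001], [-0.002, -0.001, -1.0]]
ft_force: [0.0, -0.0, 6.6]
grip_width: 0.0175
gripper_force: 68.3
```

Width is 17.5 mm instead of 22 and there's a 6.6 N upward push, so I'm looking before lifting.

Run:
```python
from h import *
a,_=imaging.get_image('side'); b,_=imaging.get_image('wrist')
a=cv2.resize(a[170:310,200:310],None,fx=3.5,fy=3.5,interpolation=cv2.INTER_CUBIC); b=cv2.resize(b,(400,300)); o=np.zeros((490,800,3),np.uint8); o[:,:385]=a; o[:300,390:790]=b
cv2.imwrite('pics/grip.png',o); s=env.observe(); print(s['position'],s['grip_width'],s['ft_force'])
```

```text
[ 0.49604286 -0.1498954   0.15614076] 0.01769269474492849 [-0.44972632 -0.03616168  6.67325638]
```

View pics/grip.png

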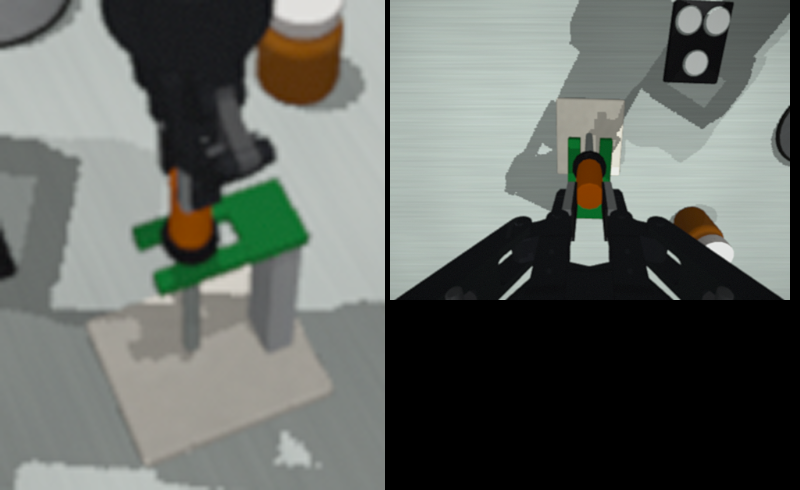

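The handle is held upright between both pads, with the fingertips just above the collar. The grasp is good, so I'll lift straight up.

>>> arm_command(
  turn=[
    [0, 0, 0],
    [0, 0, 0],
    [0, 0, 0],
    [0, 0, 0],
    [0, 0, 0],
    [0, 0, 0],
    [0, 0, 0],
  ],
  xyz=[
    [0, 0, -0.2],
    [0, 0, -0.4],
    [0, 0, -0.5],
    [0, 0, -0.5],
    [0, 0, -0.5],
    [0, 0, -0.4],
    [0, 0, 0],
  ],
  claw=[15, 15, 15, 15, 15, 15, 15],
)

```text
time_s: 4.8
position: [0.4962, -0.1499, 0.2828]
tool_rot: [[-1.0, 0.0, 0.005], [0.0, 1.0, -0.003], [-0.005, -0.003, -1.0]]
ft_force: [0.7, -0.8, -1.8]
grip_width: 0.0174
gripper_force: 68.6
```

Run:
```python
from h import *
s=env.observe(); print(s['position'],s['grip_width'],s['ft_force'])
for n in ['side','top']:
    im,d=imaging.get_image(n); c=cam(n); P=cloud(c,d); m=(d>0)&(np.hypot(P[...,0]-.495,P[...,1]+.15)<.04)&(P[...,2]>.155)&(P[...,2]<.24)
    Q=P[m]; print(n,len(Q))
    for lo in np.arange(.155,.24,.01):
        q=Q[(Q[:,2]>=lo)&(Q[:,2]<lo+.01)]
        if len(q)>3: print(round(lo,3),len(q),np.median(q,0).round(4),np.ptp(q[:,1]).round(3))
    if n=='side':
        o=cv2.resize(im[100:290,190:320],None,fx=3.1,fy=3.1,interpolation=cv2.INTER_CUBIC); cv2.imwrite('pics/lift.png',o)
```

```text
[ 0.49619305 -0.14990344  0.28275427] 0.017442178674247334 [ 0.70410638 -0.82445342 -1.81444375]
side 158
0.155 12 [ 0.4962 -0.1534  0.1611] 0.006
0.165 17 [ 0.4943 -0.1532  0.1698] 0.005
0.175 21 [ 0.4944 -0.1534  0.1792] 0.006
0.185 18 [ 0.4944 -0.1531  0.1906] 0.005
0.195 15 [ 0.4953 -0.1535  0.2002] 0.005
0.205 19 [ 0.4945 -0.1531  0.2095] 0.009
0.215 22 [ 0.4943 -0.153   0.2196] 0.008
0.225 21 [ 0.4935 -0.153   0.2303] 0.007
0.235 13 [ 0.495  -0.1528  0.2368] 0.006
top 0
```

View pics/lift.png

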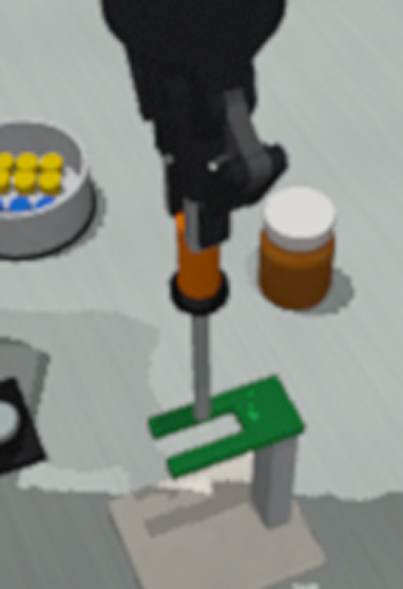

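The stirrer hangs vertical in the grip, tip at about 0.155. Next: bead positions from the first picture, to pick an entry point.

```bash
cat >> h.py <<'E'
B=np.array([.490,.200]); 
def beads(im,c,zt=.020):
    out={}
    for col in ['yellow','blue']:
        m=mask(im,col); pts=[]
        m=cv2.resize(m,None,fx=4,fy=4,interpolation=cv2.INTER_CUBIC); m=(m>127).astype(np.uint8)
        dt=cv2.distanceTransform(m,cv2.DIST_L2,5); dt=cv2.GaussianBlur(dt,(0,0),2)
        pk=(dt==cv2.dilate(dt,np.ones((21,21))))&(dt>9)
        for v,u in np.argwhere(pk):
            p=ray(c,((u+.5)/4-.5,(v+.5)/4-.5),zt)[:2]-B
            if np.hypot(*p)<.06: pts.append(p)
        out[col]=np.array(pts)
    return out
def tobowl(p,yaw): 
    a=np.radians(yaw); return p@np.array([[np.cos(a),-np.sin(a)],[np.sin(a),np.cos(a)]])
E
python3 - <<'E'
from h import *
c=cam('top'); b=beads(np.load('top0.npz')['im'],c)
d=b['yellow'].mean(0)-b['blue'].mean(0); yaw=np.degrees(np.arctan2(d[1],d[0]))-90; print('yaw',yaw)
for k,p in b.items(): print(k,len(p)); print((p*1000).round().astype(int).tolist(),(tobowl(p,yaw)*1000).round().astype(int).tolist())
A=np.vstack(list(b.values())); g=np.stack(np.meshgrid(*[np.arange(-.04,.0401,.002)]*2),-1).reshape(-1,2); g=g[np.hypot(*g.T)<.04]
m=np.min(np.linalg.norm(g[:,None]-A,axis=2),1); o=np.argsort(-m)[:40]; print([(g[i]*1000).round().tolist()+[round(m[i]*1000,1)] for i in o[::4]])
E
```

```text
yaw -21.760844614584315
yellow 6
[[34, 23], [25, 3], [15, 31], [6, 13], [-4, 41], [-14, 23]] [[23, 34], [22, 13], [3, 34], [0, 14], [-18, 36], [-21, 16]]
blue 5
[[12, -25], [1, -41], [-8, -15], [-17, -33], [-28, -5]] [[20, -18], [16, -38], [-2, -16], [-3, -37], [-24, -15]]
[[34.0, -18.0, np.float64(23.1)], [-34.0, 16.0, np.float64(21.4)], [-36.0, 14.0, np.float64(20.7)], [36.0, -14.0, np.float64(20.4)], [38.0, -12.0, np.float64(19.9)], [34.0, -14.0, np.float64(19.4)], [36.0, -12.0, np.float64(18.7)], [-30.0, 14.0, np.float64(18.6)], [-32.0, 22.0, np.float64(18.3)], [-34.0, 12.0, np.float64(18.1)]]
```

>>> arm_command(
  turn=[
    [0, 0, 0],
    [0, 0, 0],
    [0, 0, 0],
    [0, 0, 0],
    [0, 0, 0],
    [0, 0, 0],
    [0, 0, 0],
    [0, 0, 0],
    [0, 0, 0],
    [0, 0, 0],
    [0, 0, 0],
  ],
  xyz=[
    [-0.03, 0.4, 0],
    [-0.06, 0.7, 0],
    [-0.06, 0.75, 0],
    [-0.06, 0.75, 0],
    [-0.06, 0.75, 0],
    [-0.06, 0.75, 0],
    [-0.06, 0.75, 0],
    [-0.06, 0.75, 0],
    [-0.06, 0.7, 0],
    [-0.05, 0.4, 0],
    [0, 0, 0],
  ],
  claw=[15, 15, 15, 15, 15, 15, 15, 15, 15, 15, 15],
)

```text
time_s: 6.0
position: [0.5229, 0.1875, 0.2781]
tool_rot: [[-1.0, -0.003, -0.003], [-0.003, 1.0, 0.0], [0.003, 0.0, -1.0]]
ft_force: [-0.0, -0.2, -0.9]
grip_width: 0.0175
gripper_force: 68.7
```

>>> arm_command(
  turn=[
    [0, 0, 0],
    [0, 0, 0],
    [0, 0, 0],
    [0, 0, 0],
    [0, 0, 0],
    [0, 0, 0],
    [0, 0, 0],
  ],
  xyz=[
    [0, 0, 0.4],
    [0, 0, 0.5],
    [0, 0, 0.5],
    [0, 0, 0.4],
    [0, 0, 0.4],
    [0, 0, 0.2],
    [0, 0, 0],
  ],
  claw=[15, 15, 15, 15, 15, 15, 15],
)

```text
time_s: 6.7
position: [0.5227, 0.1847, 0.1583]
tool_rot: [[-1.0, 0.001, -0.004], [0.001, 1.0, -0.001], [0.004, -0.001, -1.0]]
ft_force: [-0.2, 0.6, -1.4]
grip_width: 0.0176
gripper_force: 68.7
```

>>> arm_command(
  turn=[
    [0, 0, 0],
    [0, 0, 0],
    [0, 0, 0],
    [0, 0, 0],
  ],
  xyz=[
    [0, 0, 0.2],
    [0, 0, 0.2],
    [0, 0, 0],
    [0, 0, 0],
  ],
  claw=[15, 15, 15, 15],
)

```text
time_s: 7.1
position: [0.5236, 0.1854, 0.14]
tool_rot: [[-1.0, 0.0, -0.0], [0.0, 1.0, -0.0], [0.0, -0.0, -1.0]]
ft_force: [0.5, 0.0, -1.4]
grip_width: 0.0174
gripper_force: 68.7
```

Run:
```python
from h import *
s=env.observe(); print(s['time_s'],s['position'],s['ft_force'])
o=[]
for n,r in [('top',(190,270,120,205)),('side',(125,195,155,235))]:
    im,d=imaging.get_image(n); o.append(cv2.resize(im[r[0]:r[1],r[2]:r[3]],(390,380),interpolation=cv2.INTER_CUBIC))
cv2.imwrite('pics/in.png',np.hstack(o))
```

```text
7.1 [0.5236127  0.18542865 0.1399647 ] [ 0.47924548  0.02867277 -1.43492971]
```

View pics/in.png

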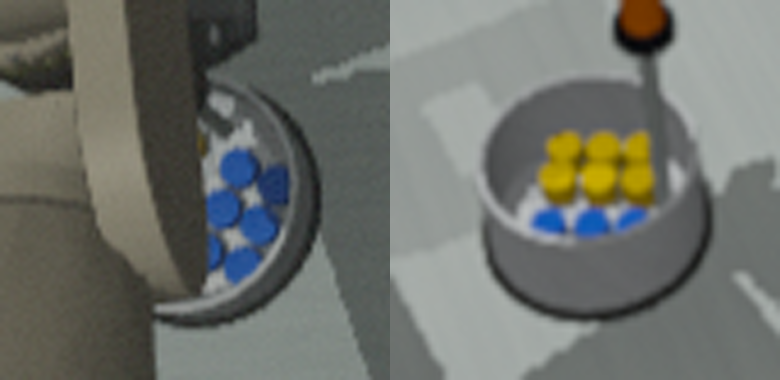

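The rod stands in the bowl's gap beside the beads, tip near the floor, with no contact force. Next I'll plan a looping path (r up to 28 mm), so that no bead can be squeezed against the wall.

Run:
```python
from h import *
p0=np.array([33.6,-14.6]); th=np.radians(np.arange(0,360*9,50)); 
z=14*np.exp(1j*(th*-.28-.4))+14*np.exp(1j*(th-.4)); 
W=np.c_[z.real,z.imag][:48]; W=np.round((W-p0)/2.5)*2.5; D=np.diff(np.vstack([[0,0],W]),axis=0)/50
D[:,0]*=-1; print(np.abs(D).max(), np.linalg.norm(D,axis=1).max()*50)
for i in range(0,48,12): print([[round(a,2)+0,round(b,2)+0,0] for a,b in D[i:i+12].tolist()], (W[min(i+11,47)]+p0))
```

```text
0.3 16.00781059358212
[[0.15, 0.05, 0], [0.05, 0.2, 0], [0.25, 0.1, 0], [0.25, -0.1, 0], [0.2, -0.2, 0], [0.0, -0.25, 0], [-0.2, -0.05, 0], [-0.1, 0.15, 0], [0.0, 0.3, 0], [0.2, 0.2, 0], [0.25, 0.05, 0], [0.15, -0.1, 0]] [-26.4   2.9]
[[-0.05, -0.15, 0], [-0.2, -0.05, 0], [-0.25, 0.15, 0], [-0.15, 0.25, 0], [0.1, 0.25, 0], [0.15, 0.05, 0], [0.1, -0.15, 0], [-0.05, -0.25, 0], [-0.25, -0.2, 0], [-0.3, 0.0, 0], [-0.15, 0.15, 0], [0.05, 0.15, 0]] [23.6 12.9]
[[0.25, 0.05, 0], [0.2, -0.2, 0], [0.05, -0.3, 0], [-0.15, -0.25, 0], [-0.15, -0.05, 0], [-0.1, 0.15, 0], [0.1, 0.25, 0], [0.3, 0.1, 0], [0.3, -0.1, 0], [0.1, -0.15, 0], [-0.05, -0.2, 0], [-0.2, 0.05, 0]] [ -8.9 -19.6]
[[-0.15, 0.2, 0], [0.0, 0.3, 0], [0.2, 0.25, 0], [0.2, 0.0, 0], [0.05, -0.15, 0], [-0.15, -0.2, 0], [-0.25, 0.0, 0], [-0.3, 0.1, 0], [-0.1, 0.25, 0], [0.1, 0.15, 0], [0.2, -0.05, 0], [0.1, -0.2, 0]] [-3.9 12.9]
```

>>> arm_command(
  turn=[
    [0, 0, 0],
    [0, 0, 0],
    [0, 0, 0],
    [0, 0, 0],
    [0, 0, 0],
    [0, 0, 0],
    [0, 0, 0],
    [0, 0, 0],
    [0, 0, 0],
    [0, 0, 0],
    [0, 0, 0],
    [0, 0, 0],
  ],
  xyz=[
    [0.15, 0.05, 0.04],
    [0.05, 0.2, 0],
    [0.25, 0.1, 0],
    [0.25, -0.1, 0],
    [0.2, -0.2, 0],
    [0, -0.25, 0],
    [-0.2, -0.05, 0],
    [-0.1, 0.15, 0],
    [0, 0.3, 0],
    [0.2, 0.2, 0],
    [0.25, 0.05, 0],
    [0.15, -0.1, 0],
  ],
  claw=[15, 15, 15, 15, 15, 15, 15, 15, 15, 15, 15, 15],
)

```text
time_s: 8.4
position: [0.4619, 0.2041, 0.1379]
tool_rot: [[-1.0, -0.002, -0.0], [-0.002, 1.0, 0.001], [0.0, 0.001, -1.0]]
ft_force: [2.2, 1.3, -1.2]
grip_width: 0.0177
gripper_force: 68.8
```

Forces are small, so I'll continue.

>>> arm_command(
  turn=[
    [0, 0, 0],
    [0, 0, 0],
    [0, 0, 0],
    [0, 0, 0],
    [0, 0, 0],
    [0, 0, 0],
    [0, 0, 0],
    [0, 0, 0],
    [0, 0, 0],
    [0, 0, 0],
    [0, 0, 0],
    [0, 0, 0],
  ],
  xyz=[
    [-0.05, -0.15, 0],
    [-0.2, -0.05, 0],
    [-0.25, 0.15, 0],
    [-0.15, 0.25, 0],
    [0.1, 0.25, 0],
    [0.15, 0.05, 0],
    [0.1, -0.15, 0],
    [-0.05, -0.25, 0],
    [-0.25, -0.2, 0],
    [-0.3, 0, 0],
    [-0.15, 0.15, 0],
    [0.05, 0.15, 0],
  ],
  claw=[15, 15, 15, 15, 15, 15, 15, 15, 15, 15, 15, 15],
)

```text
time_s: 9.6
position: [0.5145, 0.2125, 0.1375]
tool_rot: [[-1.0, 0.002, -0.001], [0.002, 1.0, -0.0], [0.001, -0.0, -1.0]]
ft_force: [-1.2, -1.1, -1.5]
grip_width: 0.0172
gripper_force: 70.5
```

>>> arm_command(
  turn=[
    [0, 0, 0],
    [0, 0, 0],
    [0, 0, 0],
    [0, 0, 0],
    [0, 0, 0],
    [0, 0, 0],
    [0, 0, 0],
    [0, 0, 0],
    [0, 0, 0],
    [0, 0, 0],
    [0, 0, 0],
    [0, 0, 0],
  ],
  xyz=[
    [0.25, 0.05, 0],
    [0.2, -0.2, 0],
    [0.05, -0.3, 0],
    [-0.15, -0.25, 0],
    [-0.15, -0.05, 0],
    [-0.1, 0.15, 0],
    [0.1, 0.25, 0],
    [0.3, 0.1, 0],
    [0.3, -0.1, 0],
    [0.1, -0.15, 0],
    [-0.05, -0.2, 0],
    [-0.2, 0.05, 0],
  ],
  claw=[15, 15, 15, 15, 15, 15, 15, 15, 15, 15, 15, 15],
)

```text
time_s: 10.8
position: [0.4816, 0.1803, 0.1383]
tool_rot: [[-1.0, 0.001, 0.0], [0.001, 1.0, 0.001], [-0.0, 0.001, -1.0]]
ft_force: [0.7, 2.7, -1.5]
grip_width: 0.0174
gripper_force: 70.2
```

>>> arm_command(
  turn=[
    [0, 0, 0],
    [0, 0, 0],
    [0, 0, 0],
    [0, 0, 0],
    [0, 0, 0],
    [0, 0, 0],
    [0, 0, 0],
    [0, 0, 0],
    [0, 0, 0],
    [0, 0, 0],
    [0, 0, 0],
    [0, 0, 0],
  ],
  xyz=[
    [-0.15, 0.2, 0],
    [0, 0.3, 0],
    [0.2, 0.25, 0],
    [0.2, 0, 0],
    [0.05, -0.15, 0],
    [-0.15, -0.2, 0],
    [-0.25, 0, 0],
    [-0.3, 0.1, 0],
    [-0.1, 0.25, 0],
    [0.1, 0.15, 0],
    [0.2, -0.05, 0],
    [0.1, -0.2, 0],
  ],
  claw=[15, 15, 15, 15, 15, 15, 15, 15, 15, 15, 15, 15],
)

```text
time_s: 12.0
position: [0.4841, 0.2133, 0.1378]
tool_rot: [[-1.0, -0.002, -0.001], [-0.002, 1.0, 0.0], [0.001, 0.0, -1.0]]
ft_force: [-0.6, 0.2, -1.6]
grip_width: 0.0174
gripper_force: 70.6
```

Run:
```python
from h import *
s=env.observe(); print(s['time_s'],s['position'],s['ft_force'])
o=[]
for n,r in [('top',(190,270,120,205)),('side',(125,195,155,235))]:
    im,d=imaging.get_image(n); o.append(cv2.resize(im[r[0]:r[1],r[2]:r[3]],(390,380),interpolation=cv2.INTER_CUBIC))
cv2.imwrite('pics/stir1.png',np.hstack(o))
```

```text
12.0 [0.48410177 0.21325896 0.13778189] [-0.63146797  0.1552623  -1.56649055]
```

View pics/stir1.png

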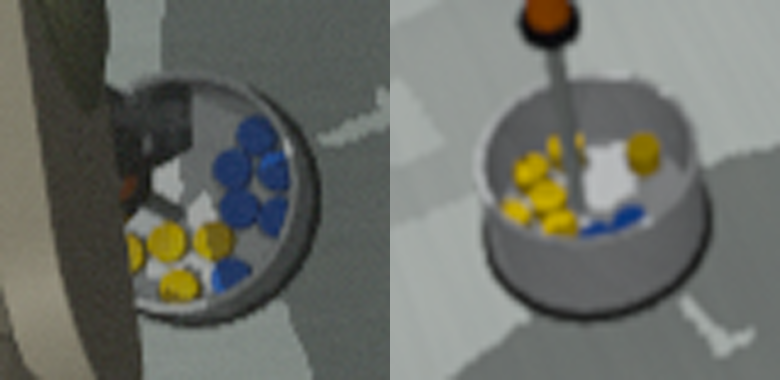

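After 4 s the groups have mostly turned: blue at the right, yellow at the lower left, with one yellow already at the far right. I'll stir on in the opposite sense.

Run:
```python
from h import *
p0=np.array([-6.,13.]); th=np.radians(np.arange(0,360*9,50)); 
z=15*np.exp(1j*(th*.38+3.1))+15*np.exp(1j*(-th+.9)); 
W=np.c_[z.real,z.imag][:48]; W=np.round((W-p0)/2.5)*2.5; D=np.diff(np.vstack([[0,0],W]),axis=0)/50
D[:,0]*=-1; print(np.abs(D).max(), np.linalg.norm(D,axis=1).max()*50)
for i in range(0,48,12): print([[round(a,2)+0,round(b,2)+0,0] for a,b in D[i:i+12].tolist()], (W[min(i+11,47)]+p0))
```

```text
0.35 19.039432764659768
[[0.0, 0.0, 0], [-0.15, -0.35, 0], [0.05, -0.3, 0], [0.2, -0.15, 0], [0.1, 0.1, 0], [-0.05, 0.25, 0], [-0.25, 0.2, 0], [-0.35, 0.05, 0], [-0.2, -0.15, 0], [0.0, -0.15, 0], [0.2, 0.0, 0], [0.3, 0.2, 0]] [ 1.5 -2. ]
[[0.1, 0.3, 0], [-0.05, 0.25, 0], [-0.15, 0.05, 0], [-0.1, -0.15, 0], [0.1, -0.3, 0], [0.3, -0.2, 0], [0.3, -0.05, 0], [0.15, 0.15, 0], [-0.15, 0.1, 0], [-0.25, 0.0, 0], [-0.3, -0.2, 0], [-0.15, -0.3, 0]] [ 11.5 -19.5]
[[0.1, -0.2, 0], [0.15, 0.05, 0], [0.05, 0.25, 0], [-0.1, 0.35, 0], [-0.25, 0.2, 0], [-0.25, 0.0, 0], [-0.05, -0.15, 0], [0.2, -0.15, 0], [0.35, 0.05, 0], [0.3, 0.2, 0], [0.05, 0.2, 0], [-0.1, 0.15, 0]] [-11.  28.]
[[-0.15, -0.15, 0], [-0.1, -0.3, 0], [0.15, -0.35, 0], [0.2, -0.15, 0], [0.15, 0.05, 0], [0.0, 0.2, 0], [-0.3, 0.15, 0], [-0.35, -0.05, 0], [-0.25, -0.15, 0], [0.0, -0.2, 0], [0.15, -0.05, 0], [0.2, 0.2, 0]] [  4. -12.]
```

>>> arm_command(
  turn=[
    [0, 0, 0],
    [0, 0, 0],
    [0, 0, 0],
    [0, 0, 0],
    [0, 0, 0],
    [0, 0, 0],
    [0, 0, 0],
    [0, 0, 0],
    [0, 0, 0],
    [0, 0, 0],
    [0, 0, 0],
  ],
  xyz=[
    [-0.15, -0.35, 0],
    [0.05, -0.3, 0],
    [0.2, -0.15, 0],
    [0.1, 0.1, 0],
    [-0.05, 0.25, 0],
    [-0.25, 0.2, 0],
    [-0.35, 0.05, 0],
    [-0.2, -0.15, 0],
    [0, -0.15, 0],
    [0.2, 0, 0],
    [0.3, 0.2, 0],
  ],
  claw=[15, 15, 15, 15, 15, 15, 15, 15, 15, 15, 15],
)

```text
time_s: 13.2
position: [0.4924, 0.1972, 0.1377]
tool_rot: [[-1.0, 0.002, -0.001], [0.002, 1.0, -0.0], [0.001, -0.0, -1.0]]
ft_force: [-0.8, -0.4, -1.6]
grip_width: 0.0171
gripper_force: 68.4
```

>>> arm_command(
  turn=[
    [0, 0, 0],
    [0, 0, 0],
    [0, 0, 0],
    [0, 0, 0],
    [0, 0, 0],
    [0, 0, 0],
    [0, 0, 0],
    [0, 0, 0],
    [0, 0, 0],
    [0, 0, 0],
    [0, 0, 0],
    [0, 0, 0],
  ],
  xyz=[
    [0.1, 0.3, 0],
    [-0.05, 0.25, 0],
    [-0.15, 0.05, 0],
    [-0.1, -0.15, 0],
    [0.1, -0.3, 0],
    [0.3, -0.2, 0],
    [0.3, -0.05, 0],
    [0.15, 0.15, 0],
    [-0.15, 0.1, 0],
    [-0.25, 0, 0],
    [-0.3, -0.2, 0],
    [-0.15, -0.3, 0],
  ],
  claw=[15, 15, 15, 15, 15, 15, 15, 15, 15, 15, 15, 15],
)

```text
time_s: 14.4
position: [0.5056, 0.1803, 0.1377]
tool_rot: [[-1.0, -0.001, 0.001], [-0.001, 1.0, 0.0], [-0.001, 0.0, -1.0]]
ft_force: [0.4, -0.1, -2.1]
grip_width: 0.0169
gripper_force: 68.4
```

>>> arm_command(
  turn=[
    [0, 0, 0],
    [0, 0, 0],
    [0, 0, 0],
    [0, 0, 0],
    [0, 0, 0],
    [0, 0, 0],
    [0, 0, 0],
    [0, 0, 0],
    [0, 0, 0],
    [0, 0, 0],
    [0, 0, 0],
    [0, 0, 0],
  ],
  xyz=[
    [0.1, -0.2, 0],
    [0.15, 0.05, 0],
    [0.05, 0.25, 0],
    [-0.1, 0.35, 0],
    [-0.25, 0.2, 0],
    [-0.25, 0, 0],
    [-0.05, -0.15, 0],
    [0.2, -0.15, 0],
    [0.35, 0.05, 0],
    [0.3, 0.2, 0],
    [0.05, 0.2, 0],
    [-0.1, 0.15, 0],
  ],
  claw=[15, 15, 15, 15, 15, 15, 15, 15, 15, 15, 15, 15],
)

```text
time_s: 15.6
position: [0.4805, 0.2293, 0.1384]
tool_rot: [[-1.0, -0.001, 0.0], [-0.001, 1.0, 0.0], [-0.0, 0.0, -1.0]]
ft_force: [1.1, 1.3, -1.0]
grip_width: 0.0166
gripper_force: 70.5
```

>>> arm_command(
  turn=[
    [0, 0, 0],
    [0, 0, 0],
    [0, 0, 0],
    [0, 0, 0],
    [0, 0, 0],
    [0, 0, 0],
    [0, 0, 0],
    [0, 0, 0],
    [0, 0, 0],
    [0, 0, 0],
    [0, 0, 0],
    [0, 0, 0],
  ],
  xyz=[
    [-0.15, -0.15, 0],
    [-0.1, -0.3, 0],
    [0.15, -0.35, 0],
    [0.2, -0.15, 0],
    [0.15, 0.05, 0],
    [0, 0.2, 0],
    [-0.3, 0.15, 0],
    [-0.35, -0.05, 0],
    [-0.25, -0.15, 0],
    [0, -0.2, 0],
    [0.15, -0.05, 0],
    [0.2, 0.2, 0],
  ],
  claw=[15, 15, 15, 15, 15, 15, 15, 15, 15, 15, 15, 15],
)

```text
time_s: 16.8
position: [0.4951, 0.1871, 0.1378]
tool_rot: [[-1.0, 0.002, -0.001], [0.002, 1.0, -0.0], [0.001, -0.0, -1.0]]
ft_force: [-0.4, 0.2, -0.8]
grip_width: 0.0167
gripper_force: 70.6
```

```bash
cat > look.py <<'E'
from h import *
import sys
s=env.observe(); print(s['time_s'],s['position'],s['ft_force'])
o=[]
for n,r in [('top',(190,270,120,205)),('side',(125,195,155,235))]:
    im,d=imaging.get_image(n); np.savez(f'{n}1.npz',im=im,d=d); o.append(cv2.resize(im[r[0]:r[1],r[2]:r[3]],(390,380),interpolation=cv2.INTER_CUBIC))
    b=beads(im,cam(n))
    for k,p in b.items(): 
        if len(p): print(n,k,(tobowl(p,-23)*1000).round().astype(int).tolist())
cv2.imwrite(f'pics/{sys.argv[1]}.png',np.hstack(o))
E
python3 look.py stir2
```

```text
16.8 [0.49507165 0.18706473 0.13778378] [-0.39945974  0.19310462 -0.84254645]
top yellow [[-16, -19]]
top blue [[20, -16], [3, -25]]
side yellow [[38, 21], [-30, -2]]
```

View pics/stir2.png

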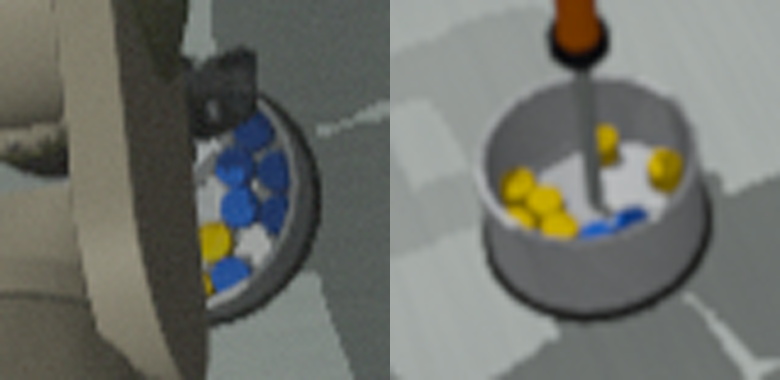

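Blue still sits mostly at world -Y and yellow at -X and +Y, so the loops only circulate them. I'll make directed sweeps instead: split the blue group and carry half along the wall to +Y, then carry some yellows from -X round to -Y.

>>> arm_command(
  turn=[
    [0, 0, 0],
    [0, 0, 0],
    [0, 0, 0],
    [0, 0, 0],
    [0, 0, 0],
    [0, 0, 0],
    [0, 0, 0],
    [0, 0, 0],
    [0, 0, 0],
    [0, 0, 0],
    [0, 0, 0],
  ],
  xyz=[
    [0.02, -0.18, 0],
    [-0.04, -0.2, 0],
    [-0.2, 0.06, 0],
    [-0.18, 0.16, 0],
    [-0.12, 0.2, 0],
    [-0.04, 0.22, 0],
    [0.04, 0.22, 0],
    [0.12, 0.2, 0],
    [0.18, 0.16, 0],
    [0.2, 0.06, 0],
    [0.12, -0.28, 0],
  ],
  claw=[15, 15, 15, 15, 15, 15, 15, 15, 15, 15, 15],
)

```text
time_s: 18.0
position: [0.4894, 0.2206, 0.138]
tool_rot: [[-1.0, -0.002, -0.0], [-0.002, 1.0, 0.001], [0.0, 0.001, -1.0]]
ft_force: [0.7, -0.0, -1.6]
grip_width: 0.017
gripper_force: 71.0
```

>>> arm_command(
  turn=[
    [0, 0, 0],
    [0, 0, 0],
    [0, 0, 0],
    [0, 0, 0],
    [0, 0, 0],
    [0, 0, 0],
    [0, 0, 0],
    [0, 0, 0],
    [0, 0, 0],
    [0, 0, 0],
  ],
  xyz=[
    [0.16, -0.24, 0],
    [0.24, -0.12, 0],
    [0.26, 0, 0],
    [-0.04, -0.22, 0],
    [-0.12, -0.2, 0],
    [-0.18, -0.16, 0],
    [-0.2, -0.06, 0],
    [-0.12, 0.28, 0],
    [0, 0.36, 0],
    [0, 0, 0],
  ],
  claw=[15, 15, 15, 15, 15, 15, 15, 15, 15, 15],
)

```text
time_s: 19.0
position: [0.4914, 0.2028, 0.1374]
tool_rot: [[-1.0, -0.002, -0.001], [-0.002, 1.0, 0.0], [0.001, 0.0, -1.0]]
ft_force: [-0.4, -0.9, -1.9]
grip_width: 0.0167
gripper_force: 70.2
```

```bash
python3 look.py stir3
```

```text
19.0 [0.49141185 0.20282733 0.13744448] [-0.35410716 -0.89785571 -1.93838628]
top yellow [[-9, -25], [-26, -4], [-40, -15]]
side yellow [[30, 29], [-30, 4]]
```

View pics/stir3.png

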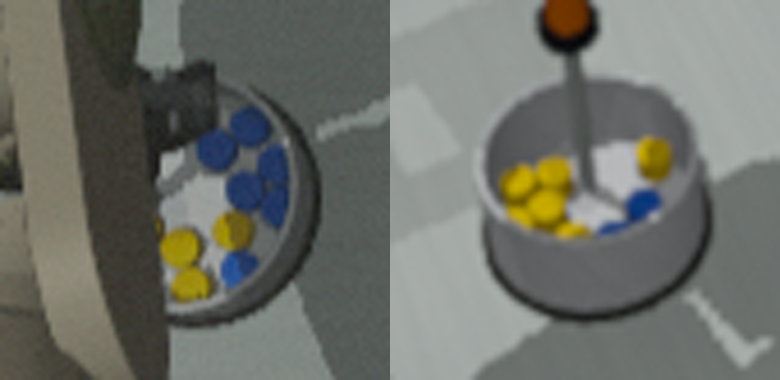

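Blue barely moved in that sweep, so the rod may be swinging in the grip. I'll measure its tilt.

Run:
```python
from h import *
s=env.observe(); p=s['position']; print(p)
z=np.load('side1.npz'); im,d=z['im'],z['d']; c=cam('side'); P=cloud(c,d)
m=(d>0)&(np.hypot(P[...,0]-p[0],P[...,1]-p[1])<.035)&(P[...,2]>.012)&(P[...,2]<.19)
hsv=cv2.cvtColor(im,cv2.COLOR_BGR2HSV)
for lo in np.arange(.01,.19,.01):
    q=m&(P[...,2]>=lo)&(P[...,2]<lo+.01); Q=P[q]
    if len(Q)>3: print(round(lo,3),len(Q),(np.median(Q[:,:2],0)-p[:2]).round(4),np.ptp(Q[:,:2],axis=0).round(3))
```

```text
[0.49114807 0.20137542 0.13751936]
0.01 55 [-0.0125  0.0038] [0.066 0.044]
0.02 124 [-0.0104  0.0019] [0.065 0.058]
0.03 8 [-0.0001  0.0159] [0.007 0.006]
0.04 10 [-0.0005  0.014 ] [0.008 0.005]
0.05 10 [0.0013 0.0134] [0.009 0.006]
0.06 10 [-0.0013  0.0122] [0.007 0.006]
0.07 9 [0.0006 0.0102] [0.007 0.003]
0.08 11 [0.0004 0.0095] [0.009 0.005]
0.09 10 [-0.0022  0.0086] [0.007 0.005]
0.1 9 [0.0006 0.0065] [0.008 0.005]
0.11 6 [-0.0092 -0.0029] [0.012 0.01 ]
0.12 67 [-0.0014 -0.0014] [0.031 0.03 ]
0.13 28 [-0.003  -0.0019] [0.019 0.021]
0.14 29 [-0.0023 -0.0029] [0.019 0.012]
0.15 26 [-0.0017 -0.0048] [0.021 0.011]
0.16 22 [-0.0029 -0.0062] [0.017 0.014]
0.17 22 [-0.0075 -0.0123] [0.02  0.031]
0.18 40 [-0.0061 -0.0144] [0.021 0.039]
```

The rod leans 7.7° in the closing plane, tip about 20 mm towards +Y. That explains the lost sweep. I'll squeeze harder, then measure again.

>>> arm_command(
  turn=[
    [0, 0, 0],
    [0, 0, 0],
    [0, 0, 0],
    [0, 0, 0],
  ],
  xyz=[
    [0, 0, 0],
    [0, 0, 0],
    [0, 0, 0],
    [0, 0, 0],
  ],
  claw=[10, 10, 10, 10],
  squeeze=120,
)

```text
time_s: 19.5
position: [0.4911, 0.2007, 0.138]
tool_rot: [[-1.0, 0.001, 0.0], [0.001, 1.0, -0.0], [-0.0, -0.0, -1.0]]
ft_force: [-0.1, -1.1, -1.8]
grip_width: 0.0137
gripper_force: 117.7
```

```bash
cat > tilt.py <<'E'
from h import *
def tilt(n=2):
    s=env.observe(); p=s['position']; c=cam('side'); C=-c[1].T@c[2]; ps=[]
    for _ in range(n):
        im,d=imaging.get_image('side'); P=cloud(c,d)
        m=(d>0)&(np.hypot(P[...,0]-p[0],P[...,1]-p[1])<.04)&(P[...,2]>p[2]-.1)&(P[...,2]<p[2]-.026); ps.append(P[m])
    Q=np.vstack(ps)
    for _ in range(4):
        A=np.c_[np.ones(len(Q)),Q[:,2]]; k=np.linalg.lstsq(A,Q[:,:2],rcond=None)[0]; r=np.linalg.norm(Q[:,:2]-A@k,axis=1); Q=Q[r<max(.006,1.5*np.median(r))]
    f=(C[:2]-p[:2]); f/=np.linalg.norm(f)   # visible side faces the camera, about 4 mm
    zt=p[2]-.127; tip=k[0]+k[1]*zt-.004*f
    print('t',round(s['time_s'],2),'tcp',p.round(4),'slope',k[1].round(3),'tip off bowl mm',((tip-B)*1000).round(1),'tip-tcp mm',((tip-p[:2])*1000).round(1),'n',len(Q),'w',round(s['grip_width'],4))
if __name__=='__main__': tilt()
E
python3 tilt.py
```

```text
t 19.5 tcp [0.4911 0.2007 0.138 ] slope [-0.014 -0.128] tip off bowl mm [ 2.8 23. ] tip-tcp mm [ 1.7 22.3] n 138 w 0.0137
```

>>> arm_command(
  turn=[
    [0.5, 0, 0],
    [0.5, 0, 0],
    [0.5, 0, 0],
    [0, 0, 0],
  ],
  xyz=[
    [0, 0, 0],
    [0, 0, 0],
    [0, 0, 0],
    [0, 0, 0],
  ],
  claw=[10, 10, 10, 10],
)

```text
time_s: 20.0
position: [0.491, 0.2016, 0.1378]
tool_rot: [[-1.0, -0.001, -0.0], [-0.001, 0.991, -0.131], [0.0, -0.131, -0.991]]
ft_force: [0.6, 0.3, -0.9]
grip_width: 0.0138
gripper_force: 117.8
```

```bash
python3 tilt.py
cat > plan.py <<'E'
from h import *
def plan(W,p0):  # tip waypoints in mm from the bowl centre -> tool-frame rows
    R=np.array(env.observe()['tool_rot']); q=np.array(p0,float); rows=[]
    for w in W:
        d=R.T@np.array([w[0]-q[0],w[1]-q[1],0])/50; d=np.round(d,2); rows.append((d+0).tolist()); q=q+(R@d*50)[:2]
    print(len(rows),rows)
def arc(r,a0,a1,st): 
    n=int(np.ceil(abs(a1-a0)/st)); return [(r*np.cos(np.radians(a)),r*np.sin(np.radians(a))) for a in np.linspace(a0,a1,n+1)]
E
```

```text
t 20.0 tcp [0.491  0.2016 0.1378] slope [-0.007  0.009] tip off bowl mm [2.2 6.3] tip-tcp mm [1.3 4.7] n 165 w 0.0138
```

Run:
```python
from plan import *
plan([(12,4),(22,4),(32,-1),(40,-6)]+arc(40,-9,-144,15)[1:],(2.2,6.3))
plan(arc(38,-144,-90,18)[1:]+[(1,-30),(0,-20),(0,-10),(0,0),(0,10),(0,20),(0,10),(0,0)],(-32.4,-23.5))
```

```text
13 [[-0.2, -0.05, 0.01], [-0.2, 0.0, 0.0], [-0.2, -0.09, 0.01], [-0.16, -0.1, 0.01], [0.07, -0.21, 0.03], [0.11, -0.17, 0.02], [0.15, -0.15, 0.02], [0.19, -0.1, 0.01], [0.2, -0.04, 0.01], [0.21, 0.0, 0.0], [0.2, 0.06, -0.01], [0.18, 0.11, -0.01], [0.14, 0.15, -0.02]]
11 [[-0.2, -0.14, 0.02], [-0.21, -0.11, 0.01], [-0.24, -0.04, 0.0], [-0.02, 0.16, -0.02], [0.02, 0.2, -0.03], [0.0, 0.2, -0.03], [0.0, 0.19, -0.03], [0.0, 0.2, -0.03], [0.0, 0.2, -0.03], [0.0, -0.2, 0.03], [0.0, -0.2, 0.03]]
```

>>> arm_command(
  turn=[
    [0, 0, 0],
    [0, 0, 0],
    [0, 0, 0],
    [0, 0, 0],
    [0, 0, 0],
    [0, 0, 0],
    [0, 0, 0],
    [0, 0, 0],
    [0, 0, 0],
    [0, 0, 0],
    [0, 0, 0],
    [0, 0, 0],
  ],
  xyz=[
    [-0.2, -0.05, 0.01],
    [-0.2, 0, 0],
    [-0.2, -0.09, 0.01],
    [-0.16, -0.1, 0.01],
    [0.07, -0.21, 0.03],
    [0.11, -0.17, 0.02],
    [0.15, -0.15, 0.02],
    [0.19, -0.1, 0.01],
    [0.2, -0.04, 0.01],
    [0.21, 0, 0],
    [0.2, 0.06, -0.01],
    [0.18, 0.11, -0.01],
  ],
  claw=[10, 10, 10, 10, 10, 10, 10, 10, 10, 10, 10, 10],
)

```text
time_s: 21.3
position: [0.4626, 0.164, 0.1379]
tool_rot: [[-1.0, 0.0, 0.0], [0.0, 0.991, -0.13], [-0.0, -0.13, -0.991]]
ft_force: [-0.2, 0.6, 0.1]
grip_width: 0.0098
gripper_force: 0.0
```

```bash
python3 tilt.py; python3 look.py stir4
```

```text
t 21.3 tcp [0.4626 0.164  0.1379] slope [ 0.245 -0.066] tip off bowl mm [-34.4 -41.5] tip-tcp mm [-7.  -5.5] n 109 w 0.0098
21.4 [0.46242102 0.16453915 0.13792482] [-0.22336821 -0.33084371 -0.55218865]
top yellow [[-26, -4], [-40, -15]]
side yellow [[30, 30], [-28, 2]]
```

View pics/stir4.png

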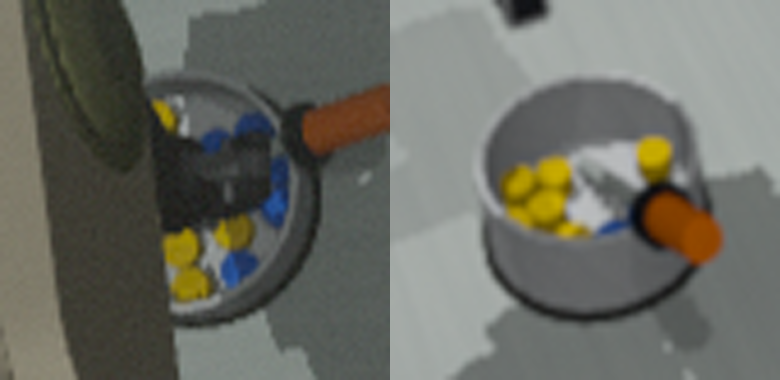

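The stirrer slipped out and now leans over the rim: rod in the bowl, collar and handle outside towards -Y. It can be recovered. I'm out of picture views, so I'll go by measurement. First the gripper goes up and clear.

>>> arm_command(
  turn=[
    [0, 0, 0],
    [0, 0, 0],
    [0, 0, 0],
    [-0.5, 0, 0],
    [-0.5, 0, 0],
    [-0.5, 0, 0],
    [0, 0, 0],
    [0, 0, 0],
    [0, 0, 0],
    [0, 0, 0],
    [0, 0, 0],
    [0, 0, 0],
  ],
  xyz=[
    [0, 0, -0.4],
    [0, 0, -0.8],
    [0, 0, -0.8],
    [0, 0, -0.4],
    [0, 0, 0],
    [0, -0.4, 0],
    [0, -0.8, 0],
    [0, -0.8, 0],
    [0, -0.8, 0],
    [0, -0.8, 0],
    [0, -0.4, 0],
    [0, 0, 0],
  ],
  claw=[10, 20, 45, 45, 45, 45, 45, 45, 45, 45, 45, 45],
)

```text
time_s: 22.7
position: [0.464, -0.023, 0.2575]
tool_rot: [[-1.0, 0.004, -0.0], [0.004, 1.0, -0.0], [0.0, -0.0, -1.0]]
ft_force: [0.3, 0.3, -0.7]
grip_width: 0.045
gripper_force: 0.0
```

```bash
cat > lying.py <<'E'
from h import *
s=env.observe(); print(s['time_s'],s['position'],s['grip_width'])
for n in ['top','side']:
    im,d=imaging.get_image(n); c=cam(n); P=cloud(c,d); np.savez(n+'2.npz',im=im,d=d)
    m=(mask(im,'orange')>0)&(d>0)&(P[...,2]>.02)&(P[...,2]<.15)&(np.hypot(P[...,0]-.49,P[...,1]-.2)<.2)
    Q=P[m]
    if len(Q)<10: print(n,'no orange',len(Q)); continue
    e=Q.mean(0); w,V=np.linalg.eigh(np.cov((Q-e).T)); a=V[:,2]; t=(Q-e)@a; lo,hi=np.percentile(t,[2,98])
    print(n,len(Q),'mean',e.round(4),'axis',a.round(3),'ends',(e+a*lo).round(4),(e+a*hi).round(4),'sd',np.sqrt(w).round(4))
    b=beads(im,c)
    for k,p in b.items(): 
        if len(p): print(n,k,len(p),(p*1000).round().astype(int).tolist())
    # dark collar and rod points
    h=cv2.cvtColor(im,cv2.COLOR_BGR2HSV)
    r=np.hypot(P[...,0]-B[0],P[...,1]-B[1])
    m=(d>0)&(r<.047)&(P[...,2]>.026)&(P[...,2]<.07); Q=P[m]; print(n,'high pts in bowl',len(Q),Q[::max(1,len(Q)//10)].round(3).tolist())
E
python3 lying.py
```

```text
22.7 [ 0.46396706 -0.0230043   0.25748218] 0.04504771107689355
top no orange 0
side 124 mean [0.5097 0.1029 0.0861] axis [-0.254  0.932 -0.259] ends [0.5137 0.0882 0.0902] [0.502  0.1312 0.0783] sd [0.0046 0.0055 0.0147]
side yellow 2 [[40, 16], [-25, 13]]
side high pts in bowl 37 [[0.521, 0.21, 0.026], [0.494, 0.212, 0.028], [0.499, 0.201, 0.036], [0.496, 0.2, 0.034], [0.502, 0.191, 0.04], [0.496, 0.19, 0.04], [0.502, 0.181, 0.046], [0.495, 0.187, 0.039], [0.5, 0.177, 0.047], [0.505, 0.165, 0.056], [0.499, 0.172, 0.048], [0.498, 0.179, 0.039], [0.499, 0.165, 0.047]]
```

```bash
cat > fitline.py <<'E'
from h import *
z=np.load('side2.npz'); im,d=z['im'],z['d']; c=cam('side'); P=cloud(c,d); C=-c[1].T@c[2]; print('cam',C.round(3)); print('topcam',(-cam('top')[1].T@cam('top')[2]).round(3))
V=(P-C); V/=np.linalg.norm(V,axis=2,keepdims=True)
hm=(mask(im,'orange')>0)&(d>0)&(P[...,2]>.05)&(P[...,2]<.15)&(np.hypot(P[...,0]-.49,P[...,1]-.2)<.2)
H=P[hm]
hsv=cv2.cvtColor(im,cv2.COLOR_BGR2HSV)
e0=H.mean(0); u0=np.array([.2,-.9,.37]); u0/=np.linalg.norm(u0)
rm=(d>0)&(P[...,2]>.024)&(hsv[...,1]<90)&(np.hypot(P[...,0]-B[0],P[...,1]-B[1])<.05)
w=P-e0; dist=np.linalg.norm(w-(w@u0)[...,None]*u0,axis=2); rm&=(dist<.02)
Rr=P[rm]
def shift(Q,M,u,r):
    v=V[M]; vp=v-(v@u)[:,None]*u; vp/=np.linalg.norm(vp,axis=1,keepdims=True); return Q+vp*r*.8
u=u0
for _ in range(5):
    A=shift(H,hm,u,.011); R2=shift(Rr,rm,u,.005); 
    a=A.mean(0); L=np.vstack([A,np.repeat(R2,max(1,len(A)//max(1,len(R2))),0)]); m=L.mean(0); k=np.linalg.svd(L-m)[2][0]; u=k*np.sign(k[2])
res=lambda Q: np.linalg.norm((Q-m)-((Q-m)@u)[:,None]*u,axis=1)
print(len(A),len(R2),'u',u.round(3),'elev',np.degrees(np.arcsin(u[2])).round(1),'azim',np.degrees(np.arctan2(u[1],u[0])).round(1),'res',res(A).mean().round(4),res(R2).mean().round(4))
t=(H-m)@u; lo,hi=np.percentile(t,[2,98]); print('handle',lo.round(4),hi.round(4),'len',(hi-lo).round(4)); g=m+u*((lo+hi)/2); print('grip',g.round(4),'tip',(g-u*.143).round(4),'end',(g+u*.023).round(4),'collar',(g-u*.029).round(4))
E
python3 fitline.py
```

```text
cam [ 0.333 -0.518  0.749]
topcam [ 0.331 -0.021  1.071]
124 39 u [ 0.154 -0.889  0.432] elev 25.6 azim -80.2 res 0.0073 0.0028
handle 0.0178 0.0627 len 0.0449
grip [0.5145 0.1077 0.0764] tip [0.4925 0.2348 0.0147] end [0.5181 0.0872 0.0863] collar [0.5101 0.1335 0.0639]
```

The stirrer leans 25° above horizontal over the rim: grip point (0.515, 0.108, 0.076), tip (0.49, 0.235, 0.015). That's consistent with the rim height and rod length. I'll regrasp with the tool tilted about 45°, closing across the handle: first yaw, then tilt.

>>> arm_command(
  turn=[
    [0, 0, 1],
    [0, 0, 1],
    [0, 0, 1],
    [0, 0, 1],
    [0, 0, 1],
    [0, 0, 1],
    [0, 0, 1],
    [0, 0, 1],
    [0, 0, 1],
    [0, 0, 1],
    [0, 0, 1],
    [0, 0, 1],
  ],
  xyz=[
    [0, 0, 0],
    [0, 0, 0],
    [0, 0, 0],
    [0, 0, 0],
    [0, 0, 0],
    [0, 0, 0],
    [0, 0, 0],
    [0, 0, 0],
    [0, 0, 0],
    [0, 0, 0],
    [0, 0, 0],
    [0, 0, 0],
  ],
  claw=[55, 55, 55, 55, 55, 55, 55, 55, 55, 55, 55, 55],
)

```text
time_s: 24.0
position: [0.4637, -0.0193, 0.2577]
tool_rot: [[-0.499, 0.867, 0.0], [0.867, 0.499, 0.0], [0.0, 0.0, -1.0]]
ft_force: [-0.6, 0.1, -0.2]
grip_width: 0.055
gripper_force: 0.0
```

>>> arm_command(
  turn=[
    [0, 0, 1],
    [0, 0, 1],
    [0, 0, 1],
    [0, 0, 1],
    [0, 1, 0],
    [0, 1, 0],
    [0, 1, 0],
    [0, 1, 0],
    [0, 1, 0],
    [0, 1, 0],
    [0, 1, 0],
    [0, 1, 0],
  ],
  xyz=[
    [0, 0, 0],
    [0, 0, 0],
    [0, 0, 0],
    [0, 0, 0],
    [0, 0, 0],
    [0, 0, 0],
    [0, 0, 0],
    [0, 0, 0],
    [0, 0, 0],
    [0, 0, 0],
    [0, 0, 0],
    [0, 0, 0],
  ],
  claw=[55, 55, 55, 55, 55, 55, 55, 55, 55, 55, 55, 55],
)

```text
time_s: 25.2
position: [0.4638, -0.0196, 0.2579]
tool_rot: [[-0.134, 0.985, -0.113], [0.752, 0.175, 0.635], [0.645, 0.0, -0.764]]
ft_force: [-0.2, -0.1, 0.4]
grip_width: 0.0551
gripper_force: 0.0
```

```bash
cat > go.py <<'E'
from h import *
def go(targets):
    s=env.observe(); R=np.array(s['tool_rot']); p=np.array(s['position'])
    print(s['time_s'],p.round(4),'q',np.round(s['q'],0),'z',R[:,2].round(3),'y',R[:,1].round(3),'ft',np.round(s['ft_force'],1),s['grip_width'])
    for t in targets: t=np.array(t); print('to',t.round(4),'tool units',(R.T@(t-p)/.05).round(2)); p=t
E
python3 - <<'E'
from go import *
R=np.array(env.observe()['tool_rot']); g=np.array([.5151,.1041,.0781]); u=np.array([.154,-.889,.432])
t=g+R[:,2]*.019; print('y.u',R[:,1]@u); go([t-R[:,2]*.1,t])
E
```

```text
y.u -0.004120247570099507
25.2 [ 0.4638 -0.0196  0.2579] q [-35.  21.  77.  29. 110. -42.] z [-0.113  0.635 -0.764] y [0.985 0.175 0.   ] ft [-0.2 -0.1  0.4] 0.05510746871682096
to [0.5242 0.0526 0.14  ] tool units [-0.6   1.44  2.58]
to [0.513  0.1162 0.0636] tool units [0. 0. 2.]
```

>>> arm_command(
  turn=[
    [0, 0, 0],
    [0, 0, 0],
    [0, 0, 0],
    [0, 0, 0],
    [0, 0, 0],
    [0, 0, 0],
  ],
  xyz=[
    [-0.15, 0.36, 0.4],
    [-0.15, 0.36, 0.64],
    [-0.15, 0.36, 0.64],
    [-0.15, 0.36, 0.5],
    [0, 0, 0.4],
    [0, 0, 0],
  ],
  claw=[55, 55, 55, 55, 55, 55],
)

```text
time_s: 25.8
position: [0.5229, 0.0536, 0.138]
tool_rot: [[-0.133, 0.984, -0.117], [0.753, 0.177, 0.634], [0.645, -0.004, -0.764]]
ft_force: [0.4, -0.2, -0.0]
grip_width: 0.0547
gripper_force: 0.0
```

Run:
```python
from go import *
im,d=imaging.get_image('side'); np.savez('side2.npz',im=im,d=d)
exec(open('fitline.py').read())
g=g+u*.004; R=np.array(env.observe()['tool_rot']); go([g+R[:,2]*.019])
```

```text
cam [ 0.333 -0.518  0.749]
topcam [ 0.331 -0.021  1.071]
42 40 u [ 0.096 -0.895  0.435] elev 25.8 azim -83.9 res 0.0039 0.0028
handle 0.0222 0.0667 len 0.0445
grip [0.5085 0.1093 0.0753] tip [0.4948 0.2373 0.0131] end [0.5107 0.0887 0.0853] collar [0.5057 0.1352 0.0627]
25.85 [0.5236 0.0524 0.1393] q [-25.  31.  82.  32.  93. -41.] z [-0.115  0.633 -0.765] y [ 0.984  0.176 -0.002] ft [ 1.5 -0.1  0.4] 0.05530724705331424
to [0.5067 0.1177 0.0625] tool units [ 0.04 -0.1   2.04]
```

>>> arm_command(
  turn=[
    [0, 0, 0],
    [0, 0, 0],
    [0, 0, 0],
    [0, 0, 0],
    [0, 0, 0],
    [0, 0, 0],
  ],
  xyz=[
    [0, -0.05, 0.4],
    [0, 0, 0.5],
    [0, 0, 0.5],
    [0, 0, 0.4],
    [0, 0, 0.2],
    [0, 0, 0],
  ],
  claw=[55, 55, 55, 55, 55, 55],
)

```text
time_s: 26.45
position: [0.5104, 0.114, 0.0632]
tool_rot: [[-0.133, 0.985, -0.112], [0.754, 0.174, 0.633], [0.643, -0.0, -0.766]]
ft_force: [0.5, -0.1, 0.5]
grip_width: 0.0552
gripper_force: 0.0
```

>>> arm_command(
  turn=[
    [0, 0, 0],
    [0, 0, 0],
    [0, 0, 0],
    [0, 0, 0],
    [0, 0, 0],
    [0, 0, 0],
    [0, 0, 0],
    [0, 0, 0],
  ],
  xyz=[
    [0, 0, 0],
    [0, 0, 0],
    [0, 0, 0],
    [0, 0, 0],
    [0, 0, 0],
    [0, 0, 0],
    [0, 0, 0],
    [0, 0, 0],
  ],
  claw=[46, 38, 30, 26, 15, 10, 10, 10],
  squeeze=90,
)

```text
time_s: 27.25
position: [0.5104, 0.1137, 0.0629]
tool_rot: [[-0.133, 0.985, -0.112], [0.754, 0.173, 0.633], [0.643, -0.0, -0.766]]
ft_force: [0.1, 0.3, 0.6]
grip_width: 0.0097
gripper_force: 0.0
```

The fingers closed on nothing. I'll measure the handle again.

Run:
```python
from h import *
for n in ['side','top','wrist']:
    im,d=imaging.get_image(n); c=cam(n); P=cloud(c,d); np.savez(n+'3.npz',im=im,d=d)
    m=(mask(im,'orange')>0)&(d>0); m&=(P[...,2]>.02)&(P[...,2]<.15)&(np.hypot(P[...,0]-.5,P[...,1]-.15)<.2)
    Q=P[m]; print(n,len(Q))
    if len(Q)>5:
        print(np.percentile(Q,[2,50,98],axis=0).round(4).tolist()); uv=np.argwhere(m); print('px v,u',uv.min(0),uv.max(0))
        t=Q[:,1]
        for lo in np.arange(.05,.2,.01):
            q=Q[(t>=lo)&(t<lo+.01)]
            if len(q)>2: print(round(lo,2),len(q),'x',q[:,0].min().round(4),q[:,0].max().round(4),'z',q[:,2].min().round(4),q[:,2].max().round(4))
s=env.observe(); K,R,t=cam('wrist')
p=R@s['position']+t; print('TCP in wrist px',(K@p/p[2])[:2].round(0),p.round(3))
```

```text
side 12
[[0.6345, 0.0087, 0.0583], [0.6381, 0.0139, 0.061], [0.6415, 0.0177, 0.0644]]
px v,u [181 279] [184 283]
top 135
[[0.494, 0.1016, 0.0652], [0.5018, 0.1204, 0.0769], [0.5103, 0.1393, 0.0891]]
px v,u [215 183] [223 200]
0.1 29 x 0.4936 0.5086 z 0.0758 0.0894
0.11 36 x 0.4933 0.5105 z 0.0709 0.0848
0.12 35 x 0.4944 0.5103 z 0.0657 0.0785
0.13 33 x 0.495 0.5114 z 0.0633 0.0766
wrist 1787
[[0.4947, 0.0954, 0.0655], [0.505, 0.1154, 0.0784], [0.5138, 0.1402, 0.0873]]
px v,u [180 222] [250 266]
0.09 220 x 0.4934 0.5131 z 0.0727 0.0958
0.1 451 x 0.4942 0.5135 z 0.0754 0.0885
0.11 401 x 0.4937 0.514 z 0.0707 0.0842
0.12 359 x 0.4941 0.5145 z 0.0649 0.0792
0.13 315 x 0.4947 0.5149 z 0.0604 0.0747
0.14 41 x 0.4965 0.5133 z 0.063 0.0698
TCP in wrist px [255. 222.] [-0.     0.021  0.191]
```

Run:
```python
from h import *
s=env.observe(); Rt=np.array(s['tool_rot']); p=np.array(s['position'])
for n in ['top','wrist']:
    z=np.load(n+'3.npz'); im,d=z['im'],z['d']; c=cam(n); P=cloud(c,d)
    m=(mask(im,'orange')>0)&(d>0)&(P[...,2]>.02)&(P[...,2]<.15)&(np.hypot(P[...,0]-.5,P[...,1]-.15)<.2)
    Q=(P[m]-p)@Rt*1000; e=Q.mean(0); w,V=np.linalg.eigh(np.cov((Q-e).T)); print(n,'tool mm pct',np.percentile(Q,[2,50,98],axis=0).round(1).tolist(),'axis',V[:,2].round(3))
    h=cv2.cvtColor(im,cv2.COLOR_BGR2HSV); T=(P-p)@Rt*1000
    k=(d>0)&(h[...,2]<70)&(np.abs(T[...,1])<40)&(np.abs(T[...,0])<25)&(T[...,2]>-45)&(T[...,2]<6); q=T[k]
    if len(q): print(' dark near tip',len(q),np.percentile(q,[2,50,98],axis=0).round(1).tolist())
```

```text
top tool mm pct [[6.6, -16.4, -25.8], [15.3, -7.4, -5.0], [25.2, 2.9, 14.7]] axis [-0.39  -0.174 -0.904]
 dark near tip 31 [[-9.1, -17.7, -44.4], [3.8, -5.5, -40.2], [9.9, 16.2, -21.2]]
wrist tool mm pct [[-3.0, -17.3, -26.4], [12.3, -4.6, -10.4], [24.5, 6.4, 14.4]] axis [-0.444 -0.205 -0.872]
 dark near tip 190 [[2.1, -17.1, -44.8], [6.4, -5.0, -42.3], [10.7, 17.0, -37.0]]
```

It looks as if the handle slid about 10 mm down its axis while the hard squeeze let it pop out of the pads. 70 N held it earlier, so I'll open, back off, measure with top and wrist, and regrip at about 60 N.

>>> arm_command(
  turn=[
    [0, 0, 0],
    [0, 0, 0],
    [0, 0, 0],
    [0, 0, 0],
    [0, 0, 0],
    [0, 0, 0],
    [0, 0, 0],
  ],
  xyz=[
    [0, 0, 0],
    [0, 0, 0],
    [0, 0, 0],
    [0, 0, 0],
    [0, 0, -0.6],
    [0, 0, -0.8],
    [0, 0, 0],
  ],
  claw=[25, 40, 55, 55, 55, 55, 55],
  squeeze=60,
)

```text
time_s: 28.1
position: [0.5205, 0.0667, 0.1192]
tool_rot: [[-0.135, 0.985, -0.105], [0.757, 0.171, 0.631], [0.64, 0.006, -0.769]]
ft_force: [-0.1, 0.7, 0.6]
grip_width: 0.0547
gripper_force: 0.0
```

```bash
cat > hm.py <<'E'
from h import *
s=env.observe(); Rt=np.array(s['tool_rot']); p=np.array(s['position']); print(s['time_s'],p.round(4),s['grip_width'])
def axisfit(n):
    im,d=imaging.get_image(n); c=cam(n); P=cloud(c,d); C=-c[1].T@c[2]; np.savez(n+'3.npz',im=im,d=d)
    m=(mask(im,'orange')>0)&(d>0)&(P[...,2]>.02)&(P[...,2]<.2)&(np.hypot(P[...,0]-.5,P[...,1]-.12)<.12)
    Q=P[m]; 
    if len(Q)<40: print(n,len(Q)); return
    a=Q.mean(0); k=np.linalg.svd(Q-a)[2][0]; u=k*np.sign(k[2])
    # cylinder r=11: least squares on axis
    from scipy.optimize import least_squares
    def f(v):
        w=v[3:]/np.linalg.norm(v[3:]); D=Q-v[:3]; return np.r_[np.linalg.norm(D-(D@w)[:,None]*w,axis=1)-.011,(v[:3]-a)@w*.1]
    vd=(a-C)/np.linalg.norm(a-C); r=least_squares(f,np.r_[a+vd*.009,u],loss='soft_l1',f_scale=.001)
    w=r.x[3:]/np.linalg.norm(r.x[3:]); w=w*np.sign(w[2]); t=(Q-r.x[:3])@w; lo,hi=np.percentile(t,[1,99]); g=r.x[:3]+w*(lo+hi)/2
    print(n,len(Q),'u',w.round(3),'len',(hi-lo).round(4),'grip',g.round(4),'tip',(g-w*.143).round(4),'tool mm',(Rt.T@(g-p)*1000).round(1),'u tool',(Rt.T@w).round(3))
for n in ['wrist','top','side']: axisfit(n)
E
python3 hm.py
```

```text
28.1 [0.5205 0.0667 0.1192] 0.05473470930523929
wrist 1047 u [-0.049 -0.909  0.413] len 0.0476 grip [0.5019 0.1172 0.0669] tip [0.509  0.2472 0.0079] tool mm [  7.3 -10.   74. ] u tool [-0.417 -0.202 -0.886]
top 147 u [-0.033 -0.904  0.427] len 0.045 grip [0.5042 0.1151 0.069 ] tip [0.5089 0.2444 0.0079] tool mm [ 6.7 -8.1 70.9] u tool [-0.406 -0.185 -0.895]
side 34
```

Wrist and top agree: grip (0.503, 0.116, 0.068), so the last aim was about 9 mm off sideways. I'll align the yaw to the handle and go again.

>>> arm_command(
  turn=[
    [-0.8, 0, 0.95],
    [-0.8, 0, 0.95],
    [0, 0, 0],
  ],
  xyz=[
    [0, 0, 0],
    [0, 0, 0],
    [0, 0, 0],
  ],
  claw=[55, 55, 55],
)

```text
time_s: 28.55
position: [0.5165, 0.0705, 0.1159]
tool_rot: [[0.035, 0.999, 0.026], [0.764, -0.043, 0.643], [0.644, -0.003, -0.765]]
ft_force: [-0.1, 0.1, -0.2]
grip_width: 0.0551
gripper_force: 0.0
```

Run:
```python
from go import *
R=np.array(env.observe()['tool_rot']); g=np.array([.503,.116,.068]); u=np.array([-.04,-.907,.42])
t=g+u*.004+R[:,2]*.019; print('y.u',R[:,1]@u,'z.-u deg',np.degrees(np.arccos(-R[:,2]@u))); go([t-R[:,2]*.06,t])
```

```text
y.u -0.002064155437731416 z.-u deg 25.0580797785859
28.55 [0.5165 0.0705 0.1159] q [-26.  28.  91.  37.  81. -36.] z [ 0.026  0.643 -0.765] y [ 0.999 -0.043 -0.003] ft [-0.1  0.1 -0.2] 0.0550665296766685
to [0.5018 0.086  0.1011] tool units [ 0.04 -0.31  0.42]
to [0.5033 0.1246 0.0551] tool units [ 0.  -0.   1.2]
```

>>> arm_command(
  turn=[
    [0, 0, 0],
    [0, 0, 0],
    [0, 0, 0],
    [0, 0, 0],
    [0, 0, 0],
    [0, 0, 0],
  ],
  xyz=[
    [0.04, -0.31, 0.2],
    [0, 0, 0.4],
    [0, 0, 0.5],
    [0, 0, 0.4],
    [0, 0, 0.12],
    [0, 0, 0],
  ],
  claw=[55, 55, 55, 55, 55, 55],
)

```text
time_s: 29.15
position: [0.5047, 0.1242, 0.0552]
tool_rot: [[0.031, 0.999, 0.025], [0.765, -0.04, 0.643], [0.643, -0.001, -0.766]]
ft_force: [0.0, -0.4, 0.1]
grip_width: 0.0548
gripper_force: 0.0
```

>>> arm_command(
  turn=[
    [0, 0, 0],
    [0, 0, 0],
    [0, 0, 0],
    [0, 0, 0],
    [0, 0, 0],
    [0, 0, 0],
    [0, 0, 0],
  ],
  xyz=[
    [0, 0, 0],
    [0, 0, 0],
    [0, 0, 0],
    [0, 0, 0],
    [0, 0, 0],
    [0, 0, 0],
    [0, 0, 0],
  ],
  claw=[46, 38, 30, 24, 18, 15, 15],
  squeeze=60,
)

```text
time_s: 29.85
position: [0.5052, 0.1234, 0.056]
tool_rot: [[0.032, 0.999, 0.028], [0.765, -0.043, 0.642], [0.643, 0.001, -0.766]]
ft_force: [-0.9, -3.1, 2.2]
grip_width: 0.0176
gripper_force: 58.6
```

```bash
python3 hm.py
```

```text
29.85 [0.5052 0.1234 0.056 ] 0.017565582996555914
wrist 2262 u [-0.022 -0.913  0.408] len 0.0466 grip [0.5044 0.1159 0.068 ] tip [0.5076 0.2464 0.0096] tool mm [  2.   -0.5 -14. ] u tool [-0.437  0.017 -0.899]
top 136 u [-0.036 -0.902  0.43 ] len 0.0463 grip [0.5047 0.1158 0.0684] tip [0.5098 0.2448 0.007 ] tool mm [  2.2  -0.2 -14.4] u tool [-0.416  0.003 -0.909]
side 0
```

Gripped: 59 N, handle centred. Lifting 200 mm straight up, then rotating the stirrer upright (-65° about tool y).

>>> arm_command(
  turn=[
    [0, 0, 0],
    [0, 0, 0],
    [0, 0, 0],
    [0, 0, 0],
    [0, 0, 0],
    [0, 0, 0],
    [0, 0, 0],
    [0, 0, 0],
  ],
  xyz=[
    [0.13, 0, -0.15],
    [0.26, 0, -0.31],
    [0.32, 0, -0.38],
    [0.38, 0, -0.46],
    [0.45, 0, -0.54],
    [0.51, 0, -0.61],
    [0.51, 0, -0.61],
    [0, 0, 0],
  ],
  claw=[15, 15, 15, 15, 15, 15, 15, 15],
)

```text
time_s: 30.8
position: [0.5059, 0.1232, 0.26]
tool_rot: [[0.026, 0.999, 0.034], [0.767, -0.042, 0.64], [0.641, 0.009, -0.768]]
ft_force: [-0.4, 0.6, -0.8]
grip_width: 0.0173
gripper_force: 59.9
```

>>> arm_command(
  turn=[
    [0, -0.5, 0],
    [0, -1, 0],
    [0, -1, 0],
    [0, -1, 0],
    [0, -1, 0],
    [0, -1, 0],
    [0, -1, 0],
    [0, -1, 0],
    [0, -1, 0],
    [0, -1, 0],
    [0, -1, 0],
    [0, -1, 0],
  ],
  xyz=[
    [0, 0, 0],
    [0, 0, 0],
    [0, 0, 0],
    [0, 0, 0],
    [0, 0, 0],
    [0, 0, 0],
    [0, 0, 0],
    [0, 0, 0],
    [0, 0, 0],
    [0, 0, 0],
    [0, 0, 0],
    [0, 0, 0],
  ],
  claw=[15, 15, 15, 15, 15, 15, 15, 15, 15, 15, 15, 15],
)

```text
time_s: 32.0
position: [0.5044, 0.1234, 0.2549]
tool_rot: [[0.04, 0.999, -0.013], [0.952, -0.042, -0.304], [-0.304, -0.001, -0.953]]
ft_force: [-0.1, -0.5, -1.2]
grip_width: 0.0172
gripper_force: 59.2
```

```bash
cat > rod.py <<'E'
from h import *
from scipy.optimize import least_squares
def rod(show=True,n=1):
    s=env.observe(); p=np.array(s['position']); Rt=np.array(s['tool_rot']); c=cam('side'); C=-c[1].T@c[2]; ps=[]
    for _ in range(n):
        im,d=imaging.get_image('side'); P=cloud(c,d); h=cv2.cvtColor(im,cv2.COLOR_BGR2HSV)
        m=(d>0)&(np.hypot(P[...,0]-p[0],P[...,1]-p[1])<.05)&(P[...,2]>max(.03,p[2]-.11))&(P[...,2]<p[2]-.028)&(h[...,1]<110); ps.append(P[m])
    Q=np.vstack(ps); k=np.zeros((2,2)); a=np.median(Q,0)
    def f(v):
        A=v[:2]+np.outer(Q[:,2]-a[2],v[2:]); return np.linalg.norm(Q[:,:2]-A,axis=1)-.005
    vd=(a-C)[:2]; vd/=np.linalg.norm(vd)
    r=least_squares(f,np.r_[a[:2]+vd*.005,0,0],loss='soft_l1',f_scale=.001).x
    u=np.r_[r[2:],1]; u/=np.linalg.norm(u)
    at=lambda z: r[:2]+r[2:]*(z-a[2])
    hm=(mask(im,'orange')>0)&(d>0)&(np.linalg.norm(P-p,axis=2)<.06); O=P[hm]
    ztop=np.percentile(O[:,2],2) if len(O)>10 else np.nan   # lower edge of the visible orange
    zlow=np.percentile(Q[:,2],[1])[0]
    print('t',round(s['time_s'],2),'tcp',p.round(4),'n',len(Q),'u',u.round(3),'u tool',(Rt.T@u).round(3),'axis at tcp z',at(p[2]).round(4),'orange low z',np.round(ztop,4),'at z-.13',at(p[2]-.13).round(4),'w',round(s['grip_width'],4),'F',np.round(s['gripper_force'],0),'y',Rt[:,1].round(3),'z',Rt[:,2].round(3))
    return Q
if __name__=='__main__': rod()
E
python3 rod.py
```

```text
t 32.0 tcp [0.5044 0.1234 0.2549] n 120 u [ 0.01  -0.092  0.996] u tool [-0.39   0.013 -0.921] axis at tcp z [0.5036 0.1333] orange low z 0.288 at z-.13 [0.5023 0.1453] w 0.0172 F 59.0 y [ 0.999 -0.042 -0.001] z [-0.013 -0.304 -0.953]
```

>>> arm_command(
  turn=[
    [0, -0.55, 0],
    [0, -0.5, 0],
    [0, 0, 0],
    [0, 0, 0],
    [0, 0, 0],
    [0, 0, 0],
    [0, 0, 0],
    [0, 0, 0],
  ],
  xyz=[
    [0, 0, 0],
    [0, 0, 0],
    [-0.35, 0.02, 0.15],
    [-0.7, 0.03, 0.3],
    [-0.75, 0.03, 0.31],
    [-0.7, 0.03, 0.3],
    [-0.35, 0.02, 0.15],
    [0, 0, 0],
  ],
  claw=[15, 15, 15, 15, 15, 15, 15, 15],
)

```text
time_s: 32.85
position: [0.5041, -0.0337, 0.254]
tool_rot: [[0.042, 0.999, -0.019], [0.922, -0.046, -0.385], [-0.386, -0.001, -0.923]]
ft_force: [0.8, 0.7, -1.3]
grip_width: 0.0171
gripper_force: 59.8
```

```bash
python3 rod.py
cat > bl.py <<'E'
from h import *
im,d=imaging.get_image('top'); c=cam('top'); b=beads(im,c); np.savez('top4.npz',im=im,d=d)
for k,p in b.items():
    print(k,len(p),'world',(p*1000).round().astype(int).tolist() if len(p) else '')
    if len(p): print('   bowl',(tobowl(p,-23)*1000).round().astype(int).tolist())
for k in ['yellow','blue']:
    m=mask(im,k); m[:190]=0; m[275:]=0; m[:,:120]=0; m[:,205:]=0; print(k,'area px',(m>0).sum())
E
python3 bl.py
```

```text
t 32.85 tcp [ 0.5041 -0.0337  0.254 ] n 137 u [ 0.014 -0.006  1.   ] u tool [-0.391  0.014 -0.92 ] axis at tcp z [ 0.5034 -0.0241] orange low z 0.2459 at z-.13 [ 0.5016 -0.0233] w 0.0171 F 60.0 y [ 0.999 -0.046 -0.001] z [-0.019 -0.385 -0.923]
yellow 0 world 
blue 0 world 
yellow area px 0
blue area px 9
```

>>> arm_command(
  turn=[
    [0, 0, 0],
    [0, 0, 0],
    [0, 0, 0],
    [0, 0, 0],
    [0, 0, 0],
  ],
  xyz=[
    [-0.64, -0.22, 0.05],
    [-0.64, -0.22, 0.05],
    [-0.64, -0.22, 0.05],
    [-0.64, -0.22, 0.05],
    [0, 0, 0],
  ],
  claw=[15, 15, 15, 15, 15],
)

```text
time_s: 33.45
position: [0.4551, -0.153, 0.2961]
tool_rot: [[0.042, 0.999, -0.015], [0.921, -0.044, -0.387], [-0.387, 0.002, -0.922]]
ft_force: [0.1, 0.1, -0.9]
grip_width: 0.0174
gripper_force: 60.6
```

```bash
python3 bl.py
```

```text
yellow 6 world [[39, 17], [-18, -19], [-15, 26], [-25, 7], [-34, 28], [-43, 2]]
   bowl [[29, 31], [-9, -25], [-24, 18], [-26, -4], [-42, 12], [-40, -15]]
blue 3 world [[28, -32], [23, -14], [1, -27]]
   bowl [[39, -19], [26, -4], [11, -25]]
yellow area px 293
blue area px 232
```

All six yellows are visible, and three blues; the other blues are hidden by the near rim. In the bowl frame every mixing condition holds except "a blue at y > 0", plus one thin diagonal margin. So two gentle targeted pushes will do: blue (23,-14) towards +X+Y, and yellow (-18,-19) a bit towards -Y.

Run:
```python
from go import *
go([(.4965,.1896,.215)])
```

```text
33.5 [ 0.4555 -0.1517  0.2952] q [-20.  10.  79. -22.  84. -16.] z [-0.015 -0.386 -0.922] y [ 0.999 -0.044  0.001] ft [-0.5 -0.2 -1.7] 0.017251223068110937
to [0.4965 0.1896 0.215 ] tool units [ 6.94  0.52 -1.17]
```

>>> arm_command(
  turn=[
    [0, 0, 0],
    [0, 0, 0],
    [0, 0, 0],
    [0, 0, 0],
    [0, 0, 0],
    [0, 0, 0],
    [0, 0, 0],
    [0, 0, 0],
    [0, 0, 0],
    [0, 0, 0],
    [0, 0, 0],
    [0, 0, 0],
  ],
  xyz=[
    [0.35, 0.03, -0.06],
    [0.69, 0.05, -0.12],
    [0.69, 0.05, -0.12],
    [0.69, 0.05, -0.12],
    [0.69, 0.05, -0.12],
    [0.69, 0.05, -0.12],
    [0.69, 0.05, -0.12],
    [0.69, 0.05, -0.12],
    [0.69, 0.05, -0.12],
    [0.69, 0.05, -0.12],
    [0.35, 0.03, -0.06],
    [0, 0, 0],
  ],
  claw=[15, 15, 15, 15, 15, 15, 15, 15, 15, 15, 15, 15],
)

```text
time_s: 34.7
position: [0.4952, 0.1915, 0.2152]
tool_rot: [[0.035, 0.999, -0.016], [0.921, -0.038, -0.387], [-0.387, -0.002, -0.922]]
ft_force: [-0.4, -0.1, -0.5]
grip_width: 0.0171
gripper_force: 59.4
```

```bash
python3 rod.py
python3 - <<'E'
from go import *
go([(.4965,.1896,.155)])
E
```

```text
t 34.7 tcp [0.4952 0.1915 0.2152] n 112 u [ 0.017 -0.021  1.   ] u tool [-0.405  0.016 -0.914] axis at tcp z [0.4947 0.2025] orange low z 0.2179 at z-.13 [0.4925 0.2052] w 0.0171 F 59.0 y [ 0.999 -0.038 -0.002] z [-0.016 -0.387 -0.922]
34.75 [0.4954 0.19   0.2159] q [ 20.  26.  69. -21.  94.  22.] z [-0.016 -0.387 -0.922] y [ 0.999 -0.04  -0.001] ft [-0.1 -1.1 -1.5] 0.017156592793516685
to [0.4965 0.1896 0.155 ] tool units [0.47 0.02 1.13]
```

>>> arm_command(
  turn=[
    [0, 0, 0],
    [0, 0, 0],
    [0, 0, 0],
    [0, 0, 0],
    [0, 0, 0],
    [0, 0, 0],
    [0, 0, 0],
  ],
  xyz=[
    [0.12, 0, 0.28],
    [0.15, 0, 0.37],
    [0.12, 0, 0.28],
    [0.08, 0, 0.18],
    [0.06, 0, 0.14],
    [0.05, 0, 0.13],
    [0, 0, 0],
  ],
  claw=[15, 15, 15, 15, 15, 15, 15],
)

```text
time_s: 35.45
position: [0.4956, 0.1886, 0.1413]
tool_rot: [[0.039, 0.999, -0.017], [0.921, -0.043, -0.387], [-0.387, -0.0, -0.922]]
ft_force: [-0.5, 0.2, -1.5]
grip_width: 0.0173
gripper_force: 59.8
```

```bash
python3 rod.py
python3 - <<'E'
from plan import *
plan([(4,-2),(6,-8),(9,-14),(12,-20),(14,-25),(17,-22),(20,-18),(23,-14),(26,-10),(29,-6),(29,-6)],(2.5,4))
plan([(22,-3),(12,0),(0,2),(-10,0),(-17,-3),(-17,-7),(-17,-11),(-17,-11),(-12,-4),(-3,0),(0,0)],(29,-6))
E
```

```text
t 35.45 tcp [0.4956 0.1886 0.1413] n 294 u [-0.026  0.303  0.953] u tool [-0.091 -0.04  -0.995] axis at tcp z [0.4956 0.1925] orange low z 0.1356 at z-.13 [0.4992 0.1512] w 0.0173 F 60.0 y [ 0.999 -0.043 -0.   ] z [-0.017 -0.387 -0.922]
11 [[-0.11, 0.04, 0.05], [-0.11, 0.04, 0.04], [-0.11, 0.07, 0.05], [-0.1, 0.06, 0.04], [-0.1, 0.04, 0.04], [0.06, 0.06, -0.03], [0.08, 0.06, -0.03], [0.07, 0.05, -0.03], [0.08, 0.06, -0.03], [0.08, 0.06, -0.03], [0.0, 0.0, 0.0]]
11 [[0.05, -0.14, -0.02], [0.05, -0.2, -0.02], [0.03, -0.25, -0.01], [-0.05, -0.19, 0.02], [-0.06, -0.14, 0.02], [-0.08, 0.0, 0.03], [-0.07, 0.01, 0.03], [0.0, 0.0, 0.0], [0.13, 0.09, -0.06], [0.08, 0.18, -0.03], [0.01, 0.06, 0.0]]
```

>>> arm_command(
  turn=[
    [0, 0, 0],
    [0, 0, 0],
    [0, 0, 0],
  ],
  xyz=[
    [0.01, 0, 0.03],
    [0.01, 0, 0.03],
    [0, 0, 0],
  ],
  claw=[15, 15, 15],
)

```text
time_s: 35.8
position: [0.4957, 0.1887, 0.1386]
tool_rot: [[0.039, 0.999, -0.016], [0.921, -0.042, -0.386], [-0.387, 0.0, -0.922]]
ft_force: [-0.6, 0.3, -1.6]
grip_width: 0.0171
gripper_force: 59.8
```

Run:
```python
from h import *
# visible rod foot inside the bowl: grey-dark narrow column in side depth near the TCP column
s=env.observe(); p=np.array(s['position']); print(p, s['ft_force'])
im,d=imaging.get_image('side'); P=cloud(cam('side'),d)
m=(d>0)&(np.hypot(P[...,0]-.4925,P[...,1]-.203)<.014)&(P[...,2]>.008)&(P[...,2]<.10)
for lo in np.arange(.004,.1,.008):
    q=P[m&(P[...,2]>=lo)&(P[...,2]<lo+.008)]
    if len(q): print(round(lo,3),len(q),np.median(q,0).round(4))
hm=(mask(im,'orange')>0)&(d>0)&(np.linalg.norm(P-p,axis=2)<.06); print('orange z',np.percentile(P[hm][:,2],[0,2,5,10,50]).round(4))
```

```text
[0.49573977 0.18866512 0.13860341] [-0.60914403  0.32616487 -1.61398714]
0.004 17 [0.4876 0.2039 0.0089]
0.012 9 [0.4932 0.1973 0.0152]
0.02 8 [0.4915 0.198  0.0228]
0.028 9 [0.4931 0.197  0.0315]
0.036 9 [0.4926 0.1982 0.0407]
0.044 8 [0.4927 0.1962 0.0484]
0.052 9 [0.4925 0.1972 0.0555]
0.06 8 [0.4926 0.196  0.0636]
0.068 11 [0.4929 0.196  0.0718]
0.076 9 [0.4945 0.196  0.0808]
0.084 10 [0.4921 0.1966 0.0876]
0.092 12 [0.4938 0.196  0.0975]
orange z [0.13   0.1321 0.1344 0.1378 0.1653]
```

Rod vertical, tip at about z 0.010 and offset (3,0). First push: the blue bead.

>>> arm_command(
  turn=[
    [0, 0, 0],
    [0, 0, 0],
    [0, 0, 0],
    [0, 0, 0],
    [0, 0, 0],
    [0, 0, 0],
    [0, 0, 0],
    [0, 0, 0],
    [0, 0, 0],
    [0, 0, 0],
    [0, 0, 0],
  ],
  xyz=[
    [-0.05, 0.02, 0.02],
    [-0.11, 0.04, 0.05],
    [-0.11, 0.07, 0.05],
    [-0.1, 0.06, 0.04],
    [-0.1, 0.04, 0.04],
    [0.06, 0.06, -0.03],
    [0.08, 0.06, -0.03],
    [0.07, 0.05, -0.03],
    [0.08, 0.06, -0.03],
    [0.08, 0.06, -0.03],
    [0, 0, 0],
  ],
  claw=[15, 15, 15, 15, 15, 15, 15, 15, 15, 15, 15],
)

```text
time_s: 36.95
position: [0.5217, 0.1826, 0.138]
tool_rot: [[0.039, 0.999, -0.016], [0.921, -0.042, -0.386], [-0.387, 0.0, -0.922]]
ft_force: [-0.2, 0.1, -0.0]
grip_width: 0.0169
gripper_force: 60.5
```

```bash
cat > st.py <<'E'
from h import *
s=env.observe(); p=np.array(s['position']); print(s['time_s'],p.round(4), np.round(s['ft_force'],1),s['gripper_force'])
im,d=imaging.get_image('side'); c=cam('side'); P=cloud(c,d); q=p+[-.003,.009,0]
hs=cv2.cvtColor(im,cv2.COLOR_BGR2HSV)
m=(d>0)&(np.hypot(P[...,0]-q[0],P[...,1]-q[1])<.02)&(P[...,2]>.055)&(P[...,2]<.105); Q=P[m]
k=np.polyfit(Q[:,2],Q[:,:2],1); print('n',len(Q),'slope',k[0].round(3),'tip~',((k[0]*.01+k[1]-B)*1000+[1,4]).round(1))
print('side yellow',(beads(im,c)['yellow']*1000).round().astype(int).tolist())
im,_=imaging.get_image('top')
for k,v in beads(im,cam('top')).items(): print('top',k,(v*1000).round().astype(int).tolist())
E
python3 st.py
```

```text
36.95 [0.5217 0.1826 0.138 ] [-0.2  0.1 -0. ] 60.52156448364258
n 62 slope [0.035 0.006] tip~ [ 26.2 -10.3]
side yellow [[-25, 13]]
top yellow [[-18, -19], [-15, 27], [-25, 7], [-34, 28], [-42, 2]]
top blue [[0, -26]]
```

Tip where planned, low force. Second push: yellow (-18,-19) towards -Y.

>>> arm_command(
  turn=[
    [0, 0, 0],
    [0, 0, 0],
    [0, 0, 0],
    [0, 0, 0],
    [0, 0, 0],
    [0, 0, 0],
    [0, 0, 0],
    [0, 0, 0],
    [0, 0, 0],
    [0, 0, 0],
    [0, 0, 0],
  ],
  xyz=[
    [0.05, -0.1, -0.02],
    [0.07, -0.2, -0.03],
    [0.07, -0.25, -0.03],
    [-0.05, -0.19, 0.02],
    [-0.06, -0.14, 0.02],
    [-0.08, 0, 0.03],
    [-0.07, 0.01, 0.03],
    [0, 0, 0],
    [0.13, 0.09, -0.06],
    [0.08, 0.18, -0.03],
    [0.01, 0.06, 0],
  ],
  claw=[15, 15, 15, 15, 15, 15, 15, 15, 15, 15, 15],
)

```text
time_s: 38.15
position: [0.4962, 0.192, 0.1383]
tool_rot: [[0.039, 0.999, -0.015], [0.921, -0.042, -0.386], [-0.386, 0.001, -0.922]]
ft_force: [0.2, 0.1, -2.0]
grip_width: 0.0169
gripper_force: 59.8
```

```bash
python3 st.py
```

```text
38.15 [0.4962 0.192  0.1383] [ 0.2  0.1 -2. ] 59.7966331243515
n 60 slope [ 0.041 -0.016] tip~ [2.3 4.9]
side yellow [[-26, 14]]
top yellow [[-18, -19], [-25, 10], [-34, 28], [-43, 6]]
top blue [[28, -1], [1, -26]]
```

Blue is now at (28,-1), i.e. bowl y ≈ +10. The yellow has not moved yet, so I'll push it a little farther.

Run:
```python
from plan import *
plan([(-7,2),(-16,0),(-17,-5),(-18,-9),(-18,-13),(-18,-16),(-18,-16),(-14,-8),(-6,0),(0,0)],(2.3,4.5))
```

```text
10 [[-0.05, -0.18, 0.02], [-0.05, -0.18, 0.02], [-0.09, -0.02, 0.04], [-0.07, -0.01, 0.03], [-0.08, 0.0, 0.03], [-0.05, 0.0, 0.02], [0.0, 0.0, 0.0], [0.15, 0.07, -0.06], [0.15, 0.16, -0.06], [0.01, 0.12, 0.0]]
```

>>> arm_command(
  turn=[
    [0, 0, 0],
    [0, 0, 0],
    [0, 0, 0],
    [0, 0, 0],
    [0, 0, 0],
    [0, 0, 0],
    [0, 0, 0],
    [0, 0, 0],
    [0, 0, 0],
    [0, 0, 0],
    [0, 0, 0],
  ],
  xyz=[
    [-0.05, -0.18, 0.02],
    [-0.05, -0.18, 0.02],
    [-0.09, -0.02, 0.04],
    [-0.07, -0.01, 0.03],
    [-0.08, 0, 0.03],
    [-0.05, 0, 0.02],
    [0, 0, 0],
    [0.15, 0.07, -0.06],
    [0.15, 0.16, -0.06],
    [0.01, 0.12, 0],
    [0, 0, 0],
  ],
  claw=[15, 15, 15, 15, 15, 15, 15, 15, 15, 15, 15],
)

```text
time_s: 39.35
position: [0.4934, 0.1872, 0.1379]
tool_rot: [[0.039, 0.999, -0.016], [0.921, -0.042, -0.387], [-0.387, 0.0, -0.922]]
ft_force: [-0.3, -0.2, -0.5]
grip_width: 0.0174
gripper_force: 60.5
```

```bash
python3 st.py
```

```text
39.35 [0.4934 0.1872 0.1379] [-0.3 -0.2 -0.5] 60.53212523460388
n 61 slope [-0.005  0.008] tip~ [ 2.5 -2.1]
side yellow [[-24, 15]]
top yellow [[-18, -23], [-25, 10], [-35, 29], [-42, 6]]
top blue [[2, -26]]
```

Now yellow (-18,-23) has a good margin and all the mixing conditions hold. I'll hold a moment with the tip down, then lift out.

>>> arm_command(
  turn=[
    [0, 0, 0],
    [0, 0, 0],
    [0, 0, 0],
    [0, 0, 0],
    [0, 0, 0],
    [0, 0, 0],
    [0, 0, 0],
    [0, 0, 0],
    [0, 0, 0],
    [0, 0, 0],
  ],
  xyz=[
    [0, 0, 0],
    [0, 0, 0],
    [0, 0, 0],
    [-0.1, 0, -0.24],
    [-0.2, 0, -0.48],
    [-0.24, 0, -0.56],
    [-0.24, 0, -0.56],
    [-0.24, 0, -0.56],
    [-0.16, 0, -0.38],
    [0, 0, 0],
  ],
  claw=[15, 15, 15, 15, 15, 15, 15, 15, 15, 15],
)

```text
time_s: 40.45
position: [0.4932, 0.1865, 0.2928]
tool_rot: [[0.042, 0.999, -0.01], [0.922, -0.042, -0.384], [-0.384, 0.007, -0.923]]
ft_force: [0.3, 0.7, -1.0]
grip_width: 0.0168
gripper_force: 60.4
```

```bash
python3 rod.py
python3 - <<'E'
from go import *
p=env.observe()['position']; go([(.493,-.12,.29)])
E
```

```text
t 40.45 tcp [0.4932 0.1865 0.2928] n 142 u [ 0.014 -0.02   1.   ] u tool [-0.402  0.022 -0.915] axis at tcp z [0.4932 0.1967] orange low z 0.2945 at z-.13 [0.4913 0.1993] w 0.0168 F 60.0 y [ 0.999 -0.042  0.007] z [-0.01  -0.384 -0.923]
40.5 [0.4927 0.1864 0.2905] q [ 19.  23.  61. -22. 103.  18.] z [-0.013 -0.385 -0.923] y [ 0.999 -0.042  0.003] ft [ 0.4 -0.1 -2.5] 0.01692871201526357
to [ 0.493 -0.12   0.29 ] tool units [-5.65  0.27  2.37]
```

>>> arm_command(
  turn=[
    [0, 0, 0],
    [0, 0, 0],
    [0, 0, 0],
    [0, 0, 0],
    [0, 0, 0],
    [0, 0, 0],
    [0, 0, 0],
    [0, 0, 0],
    [0, 0, 0],
    [0, 0, 0],
    [0, 0, 0],
    [0, 0, 0],
  ],
  xyz=[
    [-0.36, 0.02, 0.15],
    [-0.71, 0.03, 0.295],
    [-0.71, 0.04, 0.295],
    [-0.71, 0.04, 0.295],
    [-0.71, 0.04, 0.295],
    [-0.71, 0.04, 0.295],
    [-0.71, 0.04, 0.295],
    [-0.71, 0.04, 0.295],
    [-0.71, 0.04, 0.295],
    [-0.36, 0.02, 0.15],
    [0, 0, 0],
    [0, 0, 0],
  ],
  claw=[15, 15, 15, 15, 15, 15, 15, 15, 15, 15, 15, 15],
)

```text
time_s: 41.7
position: [0.4949, -0.1603, 0.2892]
tool_rot: [[0.039, 0.999, -0.018], [0.922, -0.043, -0.385], [-0.386, -0.002, -0.923]]
ft_force: [-0.4, -0.4, -1.7]
grip_width: 0.0174
gripper_force: 60.0
```

```bash
python3 rod.py; python3 bl.py
python3 - <<'E'
from h import *
# rod line at hanging, same measure as for the first vertical lift: lower part of rod by side depth
im,d=imaging.get_image('side'); P=cloud(cam('side'),d); p=env.observe()['position']
m=(d>0)&(np.hypot(P[...,0]-.4955,P[...,1]+.153)<.03)&(P[...,2]>.155)&(P[...,2]<p[2]-.03); Q=P[m]
for lo in np.arange(.155,.27,.02):
    q=Q[(Q[:,2]>=lo)&(Q[:,2]<lo+.02)]
    if len(q): print(round(lo,3),len(q),np.median(q,0).round(4))
print('lowest rod z',Q[:,2].min())
E
```

```text
t 41.7 tcp [ 0.4949 -0.1603  0.2892] n 156 u [ 0.02  -0.024  1.   ] u tool [-0.407  0.02  -0.913] axis at tcp z [ 0.4947 -0.15  ] orange low z 0.2809 at z-.13 [ 0.492  -0.1469] w 0.0174 F 60.0 y [ 0.999 -0.043 -0.002] z [-0.018 -0.385 -0.923]
yellow 6 world [[39, 18], [-18, -23], [-15, 26], [-25, 10], [-34, 28], [-42, 6]]
   bowl [[29, 32], [-7, -28], [-24, 18], [-27, -1], [-42, 12], [-41, -11]]
blue 3 world [[33, -27], [27, 0], [2, -27]]
   bowl [[41, -11], [25, 11], [12, -24]]
yellow area px 299
blue area px 230
0.155 27 [ 0.49   -0.1515  0.1687]
0.175 32 [ 0.4914 -0.152   0.1855]
0.195 30 [ 0.4917 -0.1524  0.2047]
0.215 45 [ 0.492  -0.1524  0.2243]
0.235 45 [ 0.4917 -0.1531  0.2445]
0.255 2 [ 0.4923 -0.1539  0.2556]
lowest rod z 0.16170676611002074
```

Beads: every mixing condition holds with at least 4 mm to spare (blue at bowl y +11, yellow at (-7,-28), and so on). The rod is within about 2 mm of the original hanging line. A small correction, then lower.

>>> arm_command(
  turn=[
    [0, 0, 0],
    [0, 0, 0],
    [0, 0, 0],
    [0, 0, 0],
    [0, 0, 0],
    [0, 0, 0],
    [0, 0, 0],
    [0, 0, 0],
  ],
  xyz=[
    [-0.02, 0.06, 0.01],
    [0.08, 0, 0.19],
    [0.16, 0, 0.38],
    [0.19, 0, 0.46],
    [0.19, 0, 0.46],
    [0.19, 0, 0.46],
    [0.12, 0, 0.29],
    [0, 0, 0],
  ],
  claw=[15, 15, 15, 15, 15, 15, 15, 15],
)

```text
time_s: 42.65
position: [0.4972, -0.1616, 0.1663]
tool_rot: [[0.037, 0.999, -0.02], [0.922, -0.042, -0.384], [-0.385, -0.004, -0.923]]
ft_force: [0.3, 0.5, -0.7]
grip_width: 0.017
gripper_force: 60.3
```

Run:
```python
from h import *
s=env.observe(); print(s['time_s'],s['position'],s['ft_force'])
im,d=imaging.get_image('side'); P=cloud(cam('side'),d)
m=(d>0)&(np.hypot(P[...,0]-.4955,P[...,1]+.153)<.02)&(P[...,2]>.03)&(P[...,2]<.18); Q=P[m]
for lo in np.arange(.03,.18,.015):
    q=Q[(Q[:,2]>=lo)&(Q[:,2]<lo+.015)]
    if len(q): print(round(lo,3),len(q),np.median(q,0).round(4))
hs=cv2.cvtColor(im,cv2.COLOR_BGR2HSV); k=(d>0)&(hs[...,2]<45)&(np.hypot(P[...,0]-.4955,P[...,1]+.153)<.025)&(P[...,2]>.135)&(P[...,2]<.175); print('collar',k.sum(),np.percentile(P[k],[2,50,98],axis=0).round(4).tolist() if k.sum() else '')
```

```text
42.65 [ 0.49720412 -0.16156847  0.16630354] [ 0.3247344   0.48622501 -0.68702507]
0.03 9 [ 0.4917 -0.1527  0.043 ]
0.045 18 [ 0.4919 -0.1525  0.053 ]
0.06 18 [ 0.4933 -0.1535  0.0699]
0.075 18 [ 0.4934 -0.1535  0.0823]
0.09 18 [ 0.4938 -0.1539  0.0958]
0.12 15 [ 0.4912 -0.1691  0.1322]
0.135 117 [ 0.4933 -0.1649  0.1396]
0.15 136 [ 0.4907 -0.1599  0.155 ]
0.165 56 [ 0.4925 -0.1611  0.1731]
collar 73 [[0.4815, -0.1669, 0.1473], [0.4895, -0.1626, 0.1545], [0.5094, -0.1456, 0.1571]]
```

The rod is in the slot without contact, collar about 10 mm above its seat.

>>> arm_command(
  turn=[
    [0, 0, 0],
    [0, 0, 0],
    [0, 0, 0],
    [0, 0, 0],
  ],
  xyz=[
    [0.03, 0, 0.08],
    [0.03, 0, 0.06],
    [0.01, 0, 0.03],
    [0, 0, 0],
  ],
  claw=[15, 15, 15, 15],
)

```text
time_s: 43.1
position: [0.4984, -0.1623, 0.1599]
tool_rot: [[0.039, 0.999, -0.016], [0.921, -0.042, -0.386], [-0.387, 0.001, -0.922]]
ft_force: [-0.8, 0.5, -2.4]
grip_width: 0.0172
gripper_force: 60.4
```

>>> arm_command(
  turn=[
    [0, 0, 0],
    [0, 0, 0],
    [0, 0, 0],
  ],
  xyz=[
    [0.015, 0, 0.037],
    [0, 0, 0],
    [0, 0, 0],
  ],
  claw=[15, 15, 15],
)

```text
time_s: 43.4
position: [0.4987, -0.1625, 0.1587]
tool_rot: [[0.04, 0.999, -0.015], [0.921, -0.042, -0.387], [-0.388, 0.002, -0.922]]
ft_force: [-1.5, 1.7, 5.5]
grip_width: 0.0172
gripper_force: 61.3
```

>>> arm_command(
  turn=[
    [0, 0, 0],
    [0, 0, 0],
    [0, 0, 0],
  ],
  xyz=[
    [0.008, 0, 0.018],
    [0, 0, 0],
    [0, 0, 0],
  ],
  claw=[15, 15, 15],
)

```text
time_s: 43.7
position: [0.4989, -0.1627, 0.1586]
tool_rot: [[0.04, 0.999, -0.014], [0.921, -0.042, -0.388], [-0.388, 0.003, -0.921]]
ft_force: [-3.4, 4.4, 11.3]
grip_width: 0.0172
gripper_force: 62.3
```

Seated (upward reaction). Release, then retreat along the tool axis.

>>> arm_command(
  turn=[
    [0, 0, 0],
    [0, 0, 0],
    [0, 0, 0],
    [0, 0, 0],
    [0, 0, 0],
    [0, 0, 0],
    [0, 0, 0],
    [0, 0, 0],
    [0, 0, 0],
    [0, 0, 0],
    [0, 0, 0],
    [0, 0, 0],
  ],
  xyz=[
    [0, 0, 0],
    [0, 0, 0],
    [0, 0, 0],
    [0, 0, 0],
    [0, 0, 0],
    [0, 0, 0],
    [0, 0, -0.2],
    [0, 0, -0.4],
    [0, 0, -0.7],
    [0, 0, -0.8],
    [0, 0, -0.8],
    [0, 0, 0],
  ],
  claw=[20, 25, 32, 45, 55, 55, 55, 55, 55, 55, 55, 55],
)

```text
time_s: 44.9
position: [0.5022, -0.1051, 0.2963]
tool_rot: [[0.041, 0.999, -0.006], [0.921, -0.04, -0.388], [-0.388, 0.01, -0.921]]
ft_force: [0.1, -0.3, -0.2]
grip_width: 0.0549
gripper_force: 0.0
```

>>> arm_command(
  turn=[
    [0, 0, 0],
    [0, 0, 0],
    [0, 0, 0],
    [0, 0, 0],
    [0, 0, 0],
    [0, 0, 0],
    [0, 0, 0],
    [0, 0, 0],
    [0, 0, 0],
    [0, 0, 0],
    [0, 0, 0],
    [0, 0, 0],
  ],
  xyz=[
    [0, -0.7, 0],
    [0, -0.7, 0],
    [0, 0, 0],
    [0, 0, 0],
    [0, 0, 0],
    [0, 0, 0],
    [0, 0, 0],
    [0, 0, 0],
    [0, 0, 0],
    [0, 0, 0],
    [0, 0, 0],
    [0, 0, 0],
  ],
  claw=[55, 55, 55, 55, 55, 55, 55, 55, 55, 55, 55, 55],
)

```text
time_s: 46.1
position: [0.4308, -0.1034, 0.2905]
tool_rot: [[0.039, 0.999, -0.016], [0.921, -0.042, -0.386], [-0.387, 0.0, -0.922]]
ft_force: [-0.0, -0.0, -0.3]
grip_width: 0.055
gripper_force: 0.0
```

```bash
python3 - <<'E'
from h import *
s=env.observe(); print(s['time_s'],s['position'],s['ft_force'])
for n in ['side','top']:
    im,d=imaging.get_image(n); P=cloud(cam(n),d)
    m=(mask(im,'orange')>0)&(d>0)&(np.hypot(P[...,0]-.4955,P[...,1]+.15)<.06)&(P[...,2]>.13)&(P[...,2]<.22); Q=P[m]; print(n,'orange',len(Q))
    if len(Q)>10:
        T=Q[Q[:,2]>np.percentile(Q[:,2],95)-.005]; print('  top',T.mean(0).round(4),'mid',((T.max(0)+T.min(0))/2).round(4))
    if n=='side':
        m=(d>0)&(np.hypot(P[...,0]-.4955,P[...,1]+.153)<.02)&(P[...,2]>.03)&(P[...,2]<.11); Q=P[m]; k=np.polyfit(Q[:,2],Q[:,:2],1); print('rod slope',k[0].round(3),'at .1',(k[0]*.1+k[1]).round(4),len(Q))
E
python3 bl.py
```

```text
46.1 [ 0.43080175 -0.10338077  0.29053567] [-0.03547255 -0.02328795 -0.34943899]
side orange 153
  top [ 0.4974 -0.1566  0.1935] mid [ 0.4977 -0.1542  0.194 ]
rod slope [ 0.004 -0.009] at .1 [ 0.4973 -0.156 ] 97
top orange 67
  top [ 0.4983 -0.1536  0.1926] mid [ 0.4973 -0.1537  0.1931]
yellow 3 world [[39, 17], [-15, 27], [-34, 29]]
   bowl [[29, 31], [-24, 18], [-43, 13]]
blue 0 world 
yellow area px 146
blue area px 3
```

The stirrer hangs upright (slope under 0.01), about 2 mm along and 4 mm across from its original place, at the same height. Handing in.

```bash
python3 -c "
from rig import env
print(env.close_job())"
```

```text
the job is handed in; nothing more can be done
None
```

The job is handed in at about 46 s, with no verdict shown: by my last measurements the beads are mingled on all the judged lines (three blues hidden by the rim, not seen directly), and the stirrer hangs upright by its collar in the fork, after I dropped it once onto the bowl's rim and picked it up again.

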